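# Unhook the drained slide rack and stow it in its dish

## Task

The steel slide rack hanging on the drain stand's safety hook is dry: take it off and set it down gently in the open white dish, fully down on the dish's floor and upright, then let go. Open the hook's sprung keeper by pressing the rack's own bail back against it, not with the gripper, and lift only once the bail is clear of the hook's nose; force nothing, keep the gripper off the stand, and leave the dish and everything else on the bench where it is.

Things in the scene. Friction and masses are not known exactly. Their poses are not given: they have to be found in the camera images.
- rack: slide rack of steel with upright glass slides, frame 80 mm (x) x 107 mm (y) x 38 mm high, 0.22 to 0.42 kg. Origin: centre of its underside, z up. A rigid bail of 6 mm round wire stands over it: legs at y = +-55 mm (116 mm over all), corners cut inwards from 104 mm height, level bar along y, centreline 115 mm above the origin. 74 mm of open height between frame and bar. Same after a half turn.
- bail (a point): middle of the bail's bar (centreline), x and y axes as the rack's. The bare wire here lies loose in the hook. On each side of it a flat-sided black grip sits on the bar: 12 mm thick (x), 26 mm long (18 to 44 mm from the middle along +y, and along -y), 14 mm high, centred on the bar
- stand: drain stand, fixed to the bench. Origin: underside of the drip tray's centre (140 x 160 x 18 mm), below the hook; the hook's nose points along -x, the post is on the +x side: foot from x = 76 to 186 mm, 10 mm high; 12 mm post at x = 125 mm, 245 mm high; level 12 mm rod from post to hook, axis 177 mm high; clamp collar and screw x = 32 to 72 mm, top 204 mm
- seat (a point): nominal middle of the hook's seat (floor, 165 mm above the bench), axes as the stand's. The hook, 16 mm wide (y = +-8 mm), was clamped on its rod by hand: the real hook with all its parts is shifted along x by anything within +-8 mm from here, and no reading gives it. It is light: rack and stand may press on each other with 14 N at most, the rack's weight included, so take that up first
- nose (a point): nominal tip of the hook's nose bill (upper edge nearest the post): 10 mm behind the seat middle, 15 mm above the floor. The nose stands 12 to 18 mm in front of the seat middle; from its top the bill, 5.5 mm thick, turns back over the bail to this tip, underside 9.5 mm above the floor (3.5 mm room over the bail). The bail clears it with its centre 13 mm or more behind the seat middle
- keeper_pin (a point): nominal pin of the dark sprung keeper, 27 mm behind the seat middle, 36 mm above the floor. The 7 mm wide tongue slopes down and forward from it; its face is 11.5 mm behind the seat middle at bail height. The loose bail, pushed along the stand's +x, moves freely for up to 17 mm, then swings the tongue back: about 2 N at first, 3 N when the bail meets the cheeks. It springs shut alone
- cheeks (a point): nominal stop face: two rigid upright cheeks beside the keeper, 17.5 mm behind the seat middle, to 42 mm above the floor. The bail stops here, its centre 14.5 mm behind the seat middle, and can rise along them. To leave: lift the bail 25 to 35 mm (the frame below must not meet the hook's underside, 7 mm below its floor), draw it along the stand's -x at least 80 mm, then raise
- dish: open white dish, loose, 0.7 kg: outside 104 mm (x) x 140 mm (y) x 60 mm high, walls and floor 4 mm; inside 96 x 132 mm: the rack goes in with its long side along the dish's y, 8 mm room all round. Origin: centre of its underside, z up. Same after a half turn. It stands left or right of the stand
- covered_dish: a like dish with its lid on (110 x 146 mm, knob top at 83 mm), in the place on the other side: leave alone. Origin: centre of its underside
- tape_roll: roll of tape lying flat, 84 mm across, 19 mm high, bystander; origin at its underside
- marker: black marker pen lying on the bench, 130 mm long, 13 mm thick, bystander; origin at its middle, near the bench
- tip_box: pipette tip box, blue with clear lid, 88 x 126 x 66 mm, bystander; origin centre of its underside
- slide_box: flat grey slide box, 89 x 170 x 30 mm, bystander; origin centre of its underside
- beaker: glass beaker, 72 mm across, 90 mm high, bystander; origin centre of its underside
- reagent_jar: amber jar, 68 mm across, 120 mm high, bystander; origin centre of its underside
- spray_bottle: white spray bottle, 68 mm across, 165 mm high, bystander; origin centre of its underside
Things that resemble listed ones, but are neither listed nor needed, are in the scene too. What is shaped like the rack but red is not meant.

How it is judged:
By the outcome, as a careful person would: the job done as asked, in the order asked, and still so for the second after the job is handed in, with the robot touching nothing.
It also fails if it takes over 70 s, if anything falls off the work surface, if the arm or the gripper's body presses on something with over 40 N, if the wrist force passes 120 N, or if a joint passes its speed limit or range.

## Robot

A 7-joint arm with a two-finger parallel gripper is mounted at the origin on the work surface. World frame = base frame: x ahead of the robot, y to its left, z up, the work surface at z = 0. Lengths are in m, angles in rad, forces in N, time in s.
With the tool pointing down it reaches from about 0.35 to 0.9 m from the base axis. Payload 8.1 kg.
Tool frame: the origin (TCP) lies on the centre line of the jaws, within the pads' length; the fingertips stand 14 mm ahead of it and the grasp point (between the pads) lies 5 mm behind it (arm.tip_reach is the distance from the TCP to the fingertips, in m); z points along the fingers, y is the direction in which the jaws open and shut (so a half turn about z gives the same grasp; the last joint's range is limited). The gripper opens to 92 mm and grips with 3 to 60 N. Pads are 19 mm wide; open, the fingers measure 130 mm over their backs; the gripper's body (75 mm by 190 mm) begins 47 mm behind the grasp point.
Start: joints at [-1.265, 0.434, 0.025, 1.573, -0.012, 1.134, -0.075], TCP at [0.248, 0.574, 0.241] pointing down, gripper open.
Joint ranges: [-2.62, 2.62], [-0.44, 2.09], [-1.27, 1.32], [0.08, 2.57], [-1.32, 4.46], [0.12, 2], [-2.74, 2.74]. Speed limits (rad/s): [2.22, 2.22, 3.01, 3.01, 3.14, 3.14, 3.14].

## Interface

Orientations are given as a rotation vector (axis times angle).
In Python, from cell import sensors, vision, arm, nets gives the robot as it stands.
- The arm moves only by the shell command python3 -m handwheel 'ROWS' [FORCE]. ROWS is JSON, a list of rows, each an object of numbers: "tx", "ty", "tz": the shift along the tool's x, y, z in cm; "wx", "wy", "wz": the turn, a rotation vector about the tool's x, y, z in degrees; "claw": the opening, from 0 (shut) to 1 (fully open). A call has 1 to 12 rows; each row is the pose to reach, as a shift and turn from the pose commanded when the call began, along the tool's axes at that moment; what a row does not reach only later rows make up. A row lasts 1/12 s, in which the tool goes at most 41.7 mm and 7.16 degrees, less where a joint would pass 70% of its speed; a pose out of reach is approached as far as the arm can. A call with a gripper value outside its range is refused whole. The fingers move at their own pace and stop on an object; FORCE is the grip in N (left out, the last holds). Time passes only in rows, so rows that repeat a pose let the fingers close. It gives the time, the measured TCP pose, the force and the opening at its end, in the units of the state.
- sensors.observe(): the state, without advancing time (a new reading comes with each control period).
- vision.get_image(name): name is "side" or "top" or "wrist"; returns (picture, depth): 480x640x3 uint8, blue, green, red; 480x640 float32, m along the optical axis (not along the pixel's ray), 0 where there is no reading.
- vision.camera_model(name): a dict with "K" (3x3 intrinsics, pixels), "xyz" and "attitude" of the camera in the world; the wrist camera has in their place "hand_eye" (4x4, takes a point from camera to tool coordinates, whose origin is the TCP and whose axes are the flange's). Camera axes: x right, y down, z forward; pixel columns grow to the right and rows downward; lengths in m; the calibration is good to about 2 mm. A picture is of the moment at which its call begins: read the wrist's pose just before it. camera_model takes no time and is no camera call.
- arm.sign_off(): hands the job in, once; it reports no verdict.
Trained networks look in the newest picture that a camera, given by its name, has taken for a name from the list of things; names that differ only in an ending like _2 or _b are one class to them, and where a whole thing is asked for, a point or a joint stands for the part that bears it (a point fixed in the world has none). Each returns a list of dicts, best first, with "score" (0 to 1); they miss things now and then, are a little off and sometimes report something else, mostly with a low value. They report only what shows in the picture. A call takes as long as a camera call. They do not tell look-alikes from the thing itself.
- nets.cut_out(label, camera): "region" (480x640 bool, what is visible of it) and "uv" ([column, row] in pixels, amid what is visible of it).
The state is a dict: "clock": time; "joints": joint angles; "dq": joint speeds; "joint_efforts": joint torques, N m; "position": TCP position; "ee_rot": TCP orientation; "force": force on the tool from outside, world axes, zero at the start; "ft_torque": the same for the moment, N m; "width": opening from 0.0 (shut) to 1.0 (fully open).
Only numpy, scipy, OpenCV 4.12 (cv2) and the standard library are available. Lean on these libraries where they do the work, as an engineer would, in place of code of your own. Each camera call takes 0.05 s, during which the arm holds its last target.

## Working session

There is one attempt and no reset: what is moved stays moved. The work goes in short steps, Python scripts to look and compute and a shell command to move; the robot and the scene stay as the last step left them, time stands still between calls to the robot, and variables do not carry over. Pictures are saved under pics/ and viewed, and the job is handed in when it is done.

```bash
ls; mkdir -p pics; python3 - <<'E'
from cell import sensors, vision
import cv2
print(sensors.observe())
for n in ("top","side","wrist"):
    im,d=vision.get_image(n); cv2.imwrite(f"pics/{n}0.png",im)
    print(n,vision.camera_model(n))
E
```

```text
pics
{'clock': 0.0, 'joints': array([-1.26464615,  0.43520696,  0.02495306,  1.57405805, -0.01162737,
        1.13395956, -0.07509872]), 'dq': array([-0.00064576, -0.00118256,  0.00058146, -0.000605  , -0.00155221,
        0.00317189, -0.00173231]), 'joint_efforts': array([ 4.50824182e-04, -6.67833924e+01,  9.85170454e-01, -3.14460254e+01,
       -6.06646598e-02,  4.27353778e-02,  1.41910205e-04]), 'position': array([0.24826221, 0.57307918, 0.23996974]), 'ee_rot': array([-6.37656814e-01, -3.07599300e+00,  2.31428820e-03]), 'force': array([-0.00708316, -0.30175809, -1.30947878]), 'ft_torque': array([-0.01870841,  0.05381418,  0.01807083]), 'width': 1.0026823089901529}
top {'K': array([[596.60444609,   0.        , 316.55604831],
       [  0.        , 596.60444609, 244.95443488],
       [  0.        ,   0.        ,   1.        ]]), 'xyz': array([ 0.18854931, -0.03808463,  1.83773463]), 'attitude': array([-2.12992814,  2.12855227, -0.164375  ])}
side {'K': array([[506.19701338,   0.        , 317.40163036],
       [  0.        , 506.19701338, 242.11762302],
       [  0.        ,   0.        ,   1.        ]]), 'xyz': array([-0.18243574, -1.03687225,  0.84087924]), 'attitude': array([-2.03152565,  0.59730465, -0.35725968])}
wrist {'K': array([[372.97514799,   0.        , 313.96477549],
       [  0.        , 372.97514799, 238.03460819],
       [  0.        ,   0.        ,   1.        ]]), 'hand_eye': array([[ 3.53063636e-05, -9.69683236e-01, -2.44365343e-01,
         6.53954969e-02],
       [ 9.99999971e-01, -2.42081735e-05,  2.40544022e-04,
        -1.69130777e-03],
       [-2.39167144e-04, -2.44365345e-01,  9.69683207e-01,
        -1.43641818e-01],
       [ 0.00000000e+00,  0.00000000e+00,  0.00000000e+00,
         1.00000000e+00]])}
```

View pics/top0.png

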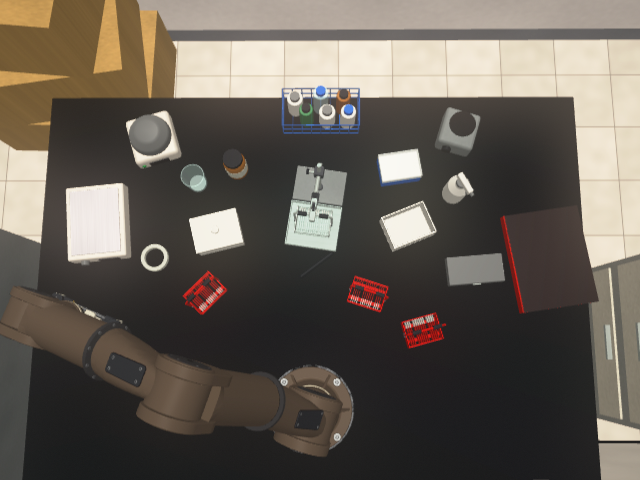

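View pics/side0.png

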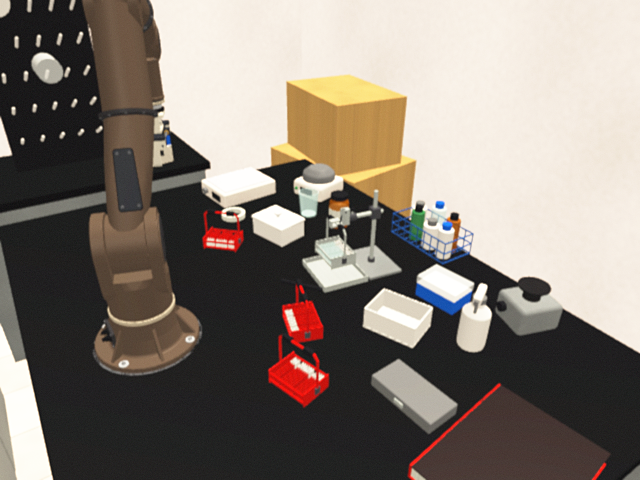

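View pics/wrist0.png

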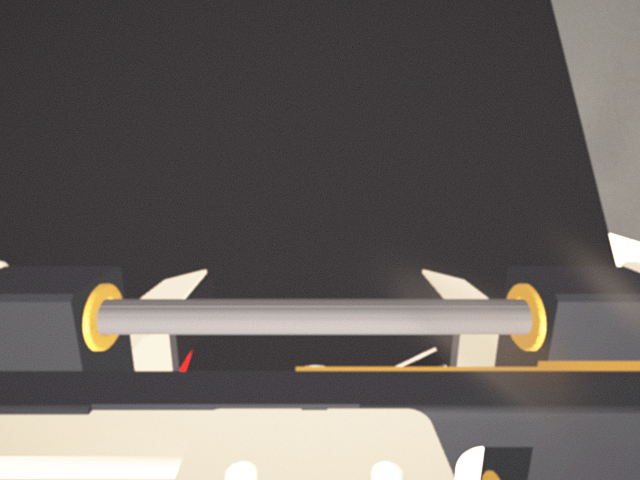

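The top view shows the stand at about (316,215), with the post away from the robot. The steel rack hangs at (312,220), the open dish is at (408,226), the covered dish at (216,230), and three red look-alikes are nearer the robot. Next I'll measure positions.

```bash
cat > h.py <<'E'
from cell import sensors, vision, arm, nets
import numpy as np, cv2
from scipy.spatial.transform import Rotation as R
def pose(n):
    m=vision.camera_model(n)
    if 'xyz' in m: return m['K'],R.from_rotvec(m['attitude']).as_matrix(),m['xyz']
    s=sensors.observe(); Rt=R.from_rotvec(s['ee_rot']).as_matrix(); H=m['hand_eye']
    return m['K'],Rt@H[:3,:3],Rt@H[:3,3]+s['position']
def cloud(d,K,Rm,t):
    v,u=np.mgrid[0:480,0:640]
    p=np.stack([(u-K[0,2])/K[0,0]*d,(v-K[1,2])/K[1,1]*d,d],-1)
    P=p@Rm.T+t; P[d<=0]=np.nan; return P
def proj(P,K,Rm,t):
    p=(np.asarray(P)-t)@Rm; return p[...,:2]/p[...,2:]*[K[0,0],K[1,1]]+[K[0,2],K[1,2]]
def rect(P):
    r=cv2.minAreaRect(P[:,:2].astype(np.float32)*1000); return r
E
python3 - <<'E'
from h import *
for n in ("top","side"):
    K,Rm,t=pose(n); im,d=vision.get_image(n); P=cloud(d,K,Rm,t); np.save(f"{n}_P.npy",P); cv2.imwrite(f"pics/{n}1.png",im)
    tb=P[:,:,2]; print(n,"table z",np.nanmedian(tb[(abs(tb)<.02)]))
    for l in ("rack","stand","dish","covered_dish","bail"):
        for o in nets.cut_out(l,n)[:3]:
            q=P[o['region']]; q=q[~np.isnan(q[:,0])]
            print(n,l,round(o['score'],2),np.round(o['uv']),len(q),np.round(np.median(q,0),3),np.round(np.percentile(q,[2,98],axis=0),3).tolist())
            if l in('dish','stand'):
                zz=q[:,2]
                for lo,hi in ((.05,.07),(.0,.012),(.012,.024)):
                    s=q[(zz>lo)&(zz<hi)]
                    if len(s)>20: print("   ",lo,hi,rect(s))
E
python3 - <<'E'
import cv2
a=cv2.imread('pics/top1.png'); cv2.imwrite('pics/topz.png',cv2.resize(a[150:265,270:450],None,fx=4.4,fy=4.4,interpolation=cv2.INTER_CUBIC))
a=cv2.imread('pics/side1.png'); cv2.imwrite('pics/sidez.png',cv2.resize(a[170:350,290:450],None,fx=4,fy=3.3,interpolation=cv2.INTER_CUBIC))
E
```

```text
top table z 0.0012465405743879998
top rack 0.97 [314. 227.] 465 [ 0.546 -0.012  0.074] [[0.515, -0.057, -0.001], [0.604, 0.046, 0.181]]
top rack 0.8 [370. 289.] 721 [ 0.345 -0.17   0.013] [[0.301, -0.22, -0.005], [0.39, -0.119, 0.126]]
top rack 0.73 [318. 202.] 3429 [ 0.629 -0.014  0.01 ] [[0.49, -0.096, -0.003], [0.736, 0.071, 0.206]]
top stand 0.77 [318. 198.] 3221 [ 0.633 -0.016  0.01 ] [[0.491, -0.096, -0.003], [0.735, 0.071, 0.206]]
    0.05 0.07 ((589.0865478515625, -15.157394409179688), (65.83782958984375, 169.9132843017578), 64.77481842041016)
    0.0 0.012 ((616.8380126953125, -13.049484252929688), (159.7064666748047, 257.7404479980469), 81.18224334716797)
    0.012 0.024 ((614.4429931640625, -12.816444396972656), (158.7236328125, 255.57131958007812), 81.77661895751953)
top stand 0.43 [316. 263.] 182 [ 0.432 -0.011  0.012] [[0.397, -0.061, 0.001], [0.471, 0.035, 0.023]]
    0.0 0.012 ((434.273193359375, -12.481281280517578), (15.794050216674805, 124.43919372558594), 35.39946746826172)
    0.012 0.024 ((434.686279296875, -14.667194366455078), (12.554019927978516, 122.68974304
[... 2284 characters left out ...]
9), (35.98828125, 66.8992691040039), 37.63042449951172)
    0.0 0.012 ((743.4728393554688, -398.8811950683594), (262.4756164550781, 63.32023620605469), 31.331180572509766)
    0.012 0.024 ((643.3854370117188, -458.78509521484375), (33.40196228027344, 67.14085388183594), 33.261985778808594)
side covered_dish 0.69 [279. 224.] 1484 [0.512 0.253 0.057] [[0.467, 0.205, 0.003], [0.591, 0.346, 0.076]]
side bail 0.85 [297. 377.] 2291 [ 0.23  -0.341  0.028] [[0.186, -0.396, 0.001], [0.283, -0.278, 0.123]]
side bail 0.8 [222. 240.] 871 [0.344 0.314 0.028] [[0.286, 0.259, 0.001], [0.406, 0.398, 0.123]]
side bail 0.61 [335. 251.] 960 [ 0.549 -0.025  0.082] [[0.513, -0.069, 0.056], [0.599, 0.045, 0.176]]
```

View pics/topz.png

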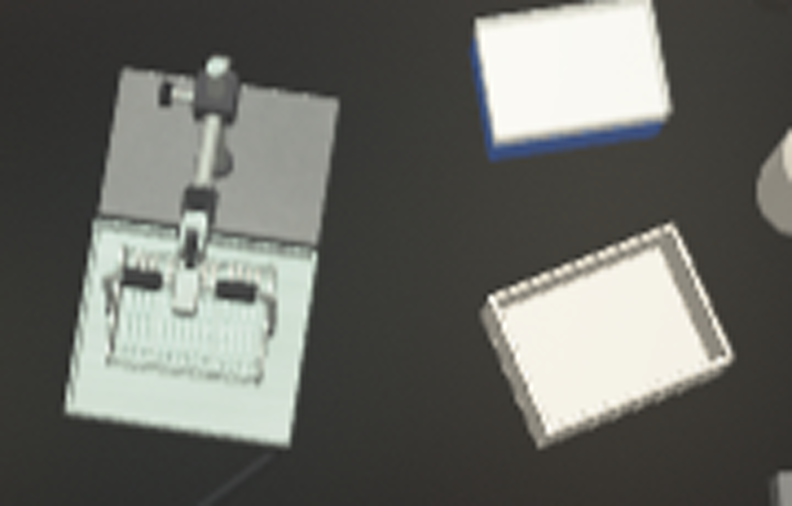

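View pics/sidez.png

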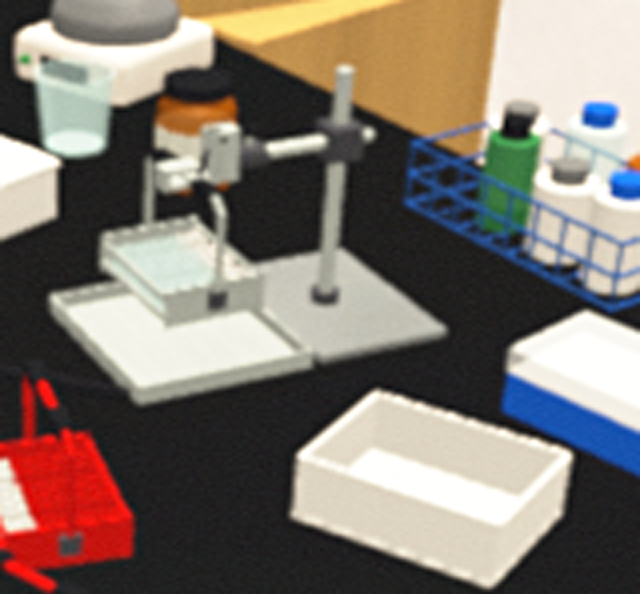

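Measuring the stand's yaw and the black grips.

```bash
python3 - <<'E'
from h import *
im=cv2.imread('pics/top1.png'); P=np.load('top_P.npy')
# tray: mint region, z~.018 ; foot z~.01
box=np.zeros((480,640),bool); box[155:260,275:360]=1
z=P[...,2]
hsv=cv2.cvtColor(im,cv2.COLOR_BGR2HSV)
for name,m in (("tray+foot",box&(z>-.004)&(z<.03)&(im.max(2)>90)),("grips",box&(z>.15)&(z<.19)&(im.max(2)<70)),("high",box&(z>.15)),("rod",box&(z>.165)&(z<.19)&(im.max(2)>90)),("frame",box&(z>.08)&(z<.11))):
    q=P[m]; print(name,len(q),np.round(np.median(q,0),4),rect(q))
    if name in("grips","high"):
        vv,uu=np.nonzero(m)
        for a,b,c in zip(uu,vv,q): print(a,b,np.round(c,3),im[b,a]) if name=="grips" else 0
E
```

```text
tray+foot 3001 [ 0.6266 -0.0202  0.0088] ((615.5143432617188, -13.309608459472656), (162.8067169189453, 258.95068359375), 81.39334869384766)
grips 48 [ 5.612e-01 -1.000e-04  1.752e-01] ((621.9232788085938, -12.792911529541016), (83.4643783569336, 142.56256103515625), 84.38074493408203)
324 168 [ 0.691 -0.039  0.18 ] [58 59 59]
307 169 [0.687 0.01  0.185] [60 60 60]
308 169 [0.691 0.007 0.17 ] [54 53 53]
307 170 [0.686 0.01  0.178] [62 61 62]
308 170 [0.686 0.007 0.177] [57 57 57]
307 171 [0.684 0.01  0.174] [57 57 57]
308 171 [0.682 0.007 0.179] [67 68 67]
307 172 [0.681 0.01  0.176] [51 51 51]
307 173 [0.68  0.01  0.166] [47 48 47]
308 173 [0.681 0.008 0.165] [67 68 67]
323 173 [ 0.675 -0.036  0.184] [67 68 67]
314 175 [ 0.671 -0.01   0.178] [65 67 66]
315 175 [ 0.67  -0.013  0.181] [59 59 59]
316 175 [ 0.67  -0.016  0.181] [61 61 61]
314 176 [ 0.67 -0.01  0.17] [67 69 68]
315 176 [ 0.67  -0.013  0.171] [59 59 59]
321 176 [ 0.666 -0.03   0.183] [61 61 61]
322 176 [ 0.667 -0.033  0.183] [60 60 60]
321 177 [ 0.666 -0.03   0.173] [61 62 61]
322 177 [ 0.667 -0.033  0.171] [59 59 60]
313
[... 835 characters left out ...]
21 217 [ 0.551 -0.03   0.161] [58 60 58]
322 217 [ 0.55  -0.033  0.168] [58 60 59]
323 217 [ 0.549 -0.036  0.172] [59 60 58]
324 217 [ 0.549 -0.039  0.171] [61 62 61]
325 217 [ 0.547 -0.042  0.178] [62 63 62]
326 217 [ 0.548 -0.045  0.175] [61 62 60]
327 217 [ 0.547 -0.047  0.18 ] [60 62 61]
high 538 [ 0.6014 -0.0134  0.1835] ((618.4967651367188, 4.335700988769531), (163.50851440429688, 108.7076644897461), 9.283356666564941)
rod 219 [ 0.5704 -0.0104  0.1791] ((617.7803955078125, 5.401458740234375), (162.39923095703125, 102.64970397949219), 10.521025657653809)
frame 235 [ 0.5528 -0.0119  0.0866] ((598.43017578125, -10.793128967285156), (114.17587280273438, 163.26123046875), 83.39844512939453)
```

```bash
cat >> h.py <<'E'
def toolR(yaw_deg,lean_deg):
    """tool y along heading yaw, tool x to its left, leaning out to the left by lean"""
    a=np.radians(yaw_deg); l=np.radians(lean_deg)
    xs=np.array([np.cos(a),np.sin(a),0]); ys=np.array([-np.sin(a),np.cos(a),0]); Z=np.array([0,0,1.])
    z=-np.cos(l)*Z-np.sin(l)*ys; x=np.cos(l)*ys-np.sin(l)*Z
    return np.stack([x,xs,z],1)
def rows(p,Rt,base=None):
    s=sensors.observe()
    p0,R0=(s['position'],R.from_rotvec(s['ee_rot']).as_matrix()) if base is None else base
    d=R0.T@(np.asarray(p)-p0)*100; w=np.degrees(R.from_matrix(R0.T@Rt).as_rotvec())
    print("t(cm)",np.round(d,2),"w(deg)",np.round(w,2),"dist",round(np.linalg.norm(d),2),"ang",round(np.linalg.norm(w),1))
E
python3 - <<'E'
from h import *
Rt=toolR(-8.5,20); G=np.array([.559,.028,.168]); z=Rt[:,2]
print(Rt.round(3))
rows(G+.005*z-.13*z,Rt)
E
```

```text
[[ 0.139  0.989 -0.051]
 [ 0.929 -0.148 -0.338]
 [-0.342  0.    -0.94 ]]
t(cm) [-49.08 -33.58  -4.47] w(deg) [ 13.1  -17.05  74.26] dist 59.64 ang 77.3
```

```bash
python3 -m handwheel '[{"tx":-4,"ty":-2.8,"tz":-2,"wx":1,"wy":-1.4,"wz":6.2,"claw":0.4},{"tx":-7.6,"ty":-5.2,"tz":-3,"wx":2,"wy":-2.8,"wz":12.4,"claw":0.4},{"tx":-11,"ty":-7.5,"tz":-4,"wx":3,"wy":-4.2,"wz":18.6,"claw":0.4},{"tx":-14.4,"ty":-9.8,"tz":-4.4,"wx":4,"wy":-5.6,"wz":24.8,"claw":0.4},{"tx":-17.8,"ty":-12.1,"tz":-4.4,"wx":5,"wy":-7,"wz":31,"claw":0.4},{"tx":-21.2,"ty":-14.4,"tz":-4.4,"wx":6,"wy":-8.4,"wz":37,"claw":0.4},{"tx":-24.6,"ty":-16.7,"tz":-4.4,"wx":7,"wy":-9.8,"wz":43,"claw":0.4},{"tx":-28,"ty":-19,"tz":-4.4,"wx":8,"wy":-11.2,"wz":49,"claw":0.4},{"tx":-31.4,"ty":-21.3,"tz":-4.4,"wx":9,"wy":-12.6,"wz":55,"claw":0.4},{"tx":-34.8,"ty":-23.7,"tz":-4.4,"wx":10,"wy":-14,"wz":61,"claw":0.4},{"tx":-38.2,"ty":-26,"tz":-4.4,"wx":11.5,"wy":-15.5,"wz":67,"claw":0.4},{"tx":-41.6,"ty":-28.4,"tz":-4.4,"wx":13.1,"wy":-17,"wz":74.2,"claw":0.4}]'; python3 - <<'E'
from h import *
Rt=toolR(-8.5,20); G=np.array([.559,.028,.168]); z=Rt[:,2]
rows(G+.005*z-.13*z,Rt); print(sensors.observe()['joints'])
E
```

```text
clock: 1.75
position: [0.5127, 0.1546, 0.2852]
ee_rot: [2.186, 1.89, -0.384]
force: [1.2, 1.8, -0.3]
width: 0.402
t(cm) [-7.14  6.43  2.55] w(deg) [ 0.04 -0.09  0.19] dist 9.94 ang 0.2
[-0.92164359  0.39121501  0.50177839  1.64121035  0.10692037  1.34876592
 -0.61298418]
```

```bash
python3 -m handwheel '[{"tx":-2.5,"ty":2.2,"tz":0.9},{"tx":-5,"ty":4.4,"tz":1.8},{"tx":-7.1,"ty":6.4,"tz":2.5},{"tx":-7.1,"ty":6.4,"tz":2.5},{"tx":-7.1,"ty":6.4,"tz":2.5}]'; python3 - <<'E'
from h import *
Rt=toolR(-8.5,20); G=np.array([.559,.028,.168]); z=Rt[:,2]
rows(G+.005*z-.13*z,Rt); s=sensors.observe(); print(s['joints'],s['force'])
K,Rm,t=pose("wrist"); im,d=vision.get_image("wrist"); P=cloud(d,K,Rm,t); np.save("w1.npy",P); cv2.imwrite("pics/w1.png",im)
np.savez("w1pose.npz",K=K,R=Rm,t=t)
E
```

```text
t(cm) [-7.14  6.43  2.55] w(deg) [ 0.04 -0.09  0.19] dist 9.94 ang 0.2
[-0.92164359  0.39121501  0.50177839  1.64121035  0.10692037  1.34876592
 -0.61298418] [ 1.18539143  1.78597955 -0.33997683]invalid input
```

View pics/w1.png

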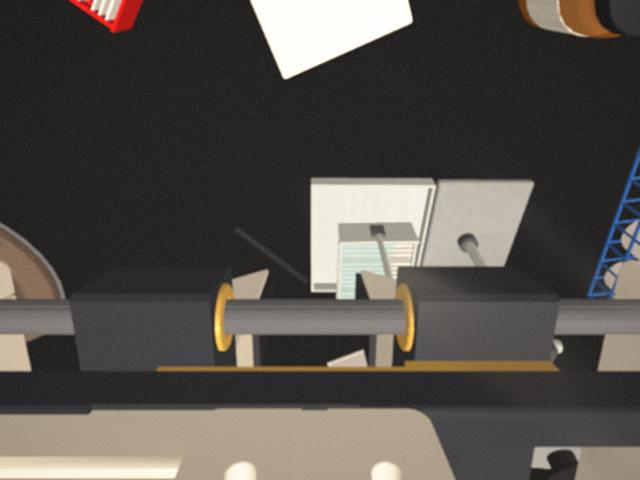

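The wrist view is mostly blocked by the gripper itself; the tray is at (370,235). The move was refused, probably because a claw value is required in every row, so I'll include one.

```bash
python3 -m handwheel '[{"tx":-2.5,"ty":2.2,"tz":0.9,"wx":0,"wy":0,"wz":0,"claw":0.4},{"tx":-5,"ty":4.4,"tz":1.8,"wx":0,"wy":0,"wz":0,"claw":0.4},{"tx":-7.1,"ty":6.4,"tz":2.5,"wx":0,"wy":0,"wz":0,"claw":0.4},{"tx":-7.1,"ty":6.4,"tz":2.5,"wx":0,"wy":0,"wz":0,"claw":0.4},{"tx":-7.1,"ty":6.4,"tz":2.5,"wx":0,"wy":0,"wz":0,"claw":0.4}]'; python3 - <<'E'
from h import *
Rt=toolR(-8.5,20); G=np.array([.559,.028,.168]); z=Rt[:,2]
rows(G+.005*z-.13*z,Rt); s=sensors.observe(); print(s['joints'],s['force'])
K,Rm,t=pose("wrist"); im,d=vision.get_image("wrist"); P=cloud(d,K,Rm,t); np.save("w1.npy",P); cv2.imwrite("pics/w1.png",im)
np.savez("w1pose.npz",K=K,R=Rm,t=t)
for n in("top","side"):
  im,d=vision.get_image(n);cv2.imwrite(f"pics/{n}2.png",im)
im=cv2.imread("pics/side2.png")
cv2.imwrite('pics/sidez2.png',cv2.resize(im[130:310,260:440],None,fx=3.3,fy=3.3,interpolation=cv2.INTER_CUBIC))
E
```

```text
clock: 2.22
position: [0.5653, 0.0704, 0.2854]
ee_rot: [2.186, 1.89, -0.385]
force: [-0.1, 1.5, -0.1]
width: 0.398
t(cm) [-0.01  0.    0.  ] w(deg) [ 0.02 -0.09  0.2 ] dist 0.01 ang 0.2
[-0.76764631  0.42374986  0.5321909   1.60143648  0.11154573  1.31188161
 -0.44125283] [-0.05273464  1.47904237 -0.1349646 ]
```

View pics/w1.png

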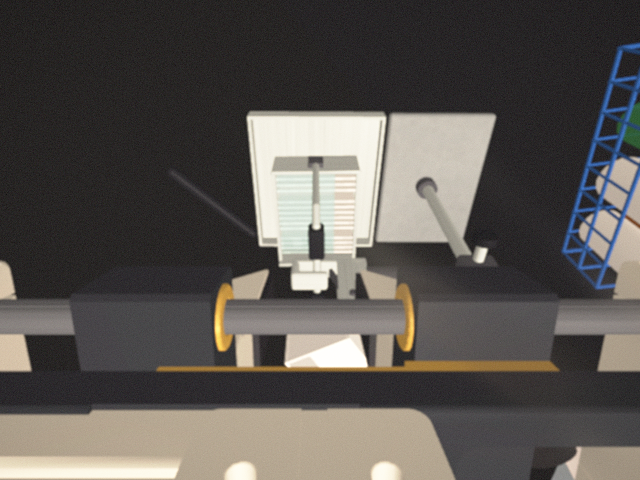

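View pics/sidez2.png

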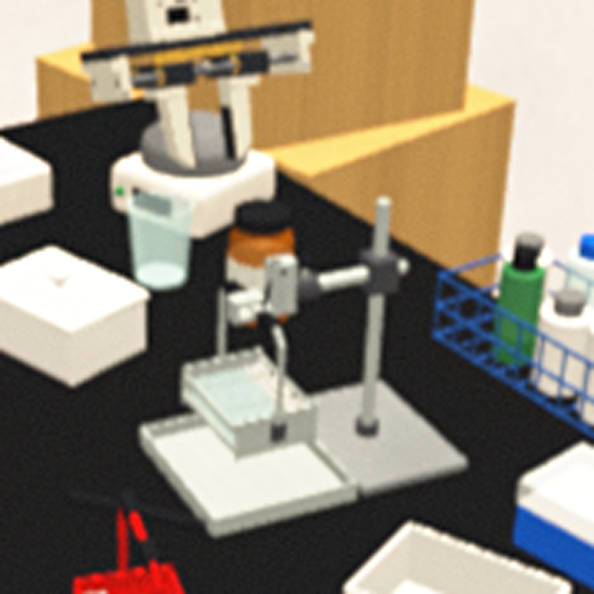

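The wrist view shows the +y grip, black, at (316,241), the hook at (315,275), and the two fingertips straddling the grip in column at 250 and 380. I'll pin down the grip's position.

```bash
python3 - <<'E'
from h import *
P=np.load('w1.npy'); q=np.load('w1pose.npz'); K,Rm,t=q['K'],q['R'],q['t']; im=cv2.imread('pics/w1.png')
c=im[150:300,240:400]; cv2.imwrite('pics/w1z.png',cv2.resize(c,None,fx=5,fy=4,interpolation=cv2.INTER_CUBIC))
m=np.zeros((480,640),bool); m[215:265,300:335]=1
m&=(im.max(2)<75)&(P[...,2]>.14)&(P[...,2]<.2)
r=P[m]; print(len(r),np.median(r,0).round(4),rect(r),np.percentile(r[:,2],[5,50,95]))
vv,uu=np.nonzero(m); print(uu.min(),uu.max(),vv.min(),vv.max())
S=toolR(-8.5,0); # cols x=ys,y=xs
e=(r-[.554,-.005,0])@S[:, :2]; print("ys",np.percentile(e[:,0],[1,99]),"xs",np.percentile(e[:,1],[1,50,99]))
# foot/tray rectangle
box=np.zeros((480,640),bool); box[100:250,240:500]=1
g=box&(P[...,2]>.004)&(P[...,2]<.025)&(im.min(2)>90)
r=P[g]; print(len(r),rect(r))
b=box&(P[...,2]>.155)&(P[...,2]<.18); r=P[b]; print(len(r),rect(r))
G=np.array([.559,.028,.168]); print("proj G",proj(G,K,Rm,t))
E
```

```text
390 [0.5592 0.0242 0.1746] ((559.2243041992188, 22.1650333404541), (24.572452545166016, 9.772391319274902), 83.52813720703125) [0.17194234 0.17459416 0.1756562 ]
309 323 225 258
ys [0.01602644 0.03953548] xs [-0.00402745  0.00104294  0.00558739]
14389 ((610.0835571289062, -17.38280487060547), (161.04800415039062, 258.2052001953125), 81.56031036376953)
1038 ((623.4464111328125, 21.533000946044922), (30.48735809326172, 139.3380584716797), 79.78182220458984)
proj G [314.65793655 233.7153006 ]
```

View pics/w1z.png

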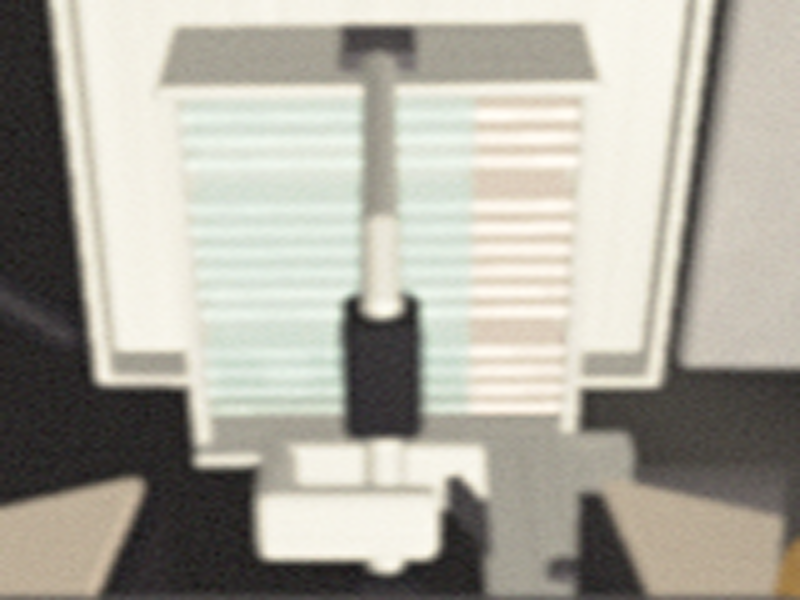

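```bash
python3 - <<'E'
from h import *
Rt=toolR(-8.5,20); G=np.array([.5597,.0245,.168]); z=Rt[:,2]
rows(G+.005*z,Rt)
E
```

```text
t(cm) [-0.69  0.24 13.19] w(deg) [ 0.06 -0.15  0.53] dist 13.21 ang 0.6
```

```bash
python3 - <<'E'
from h import *
s=sensors.observe();print(s['position'],s['ee_rot'],s['joints'],s['clock'],s['force'])
Rt=toolR(-8.5,20);print(R.from_matrix(Rt).as_rotvec())
E
```

```text
[0.56449279 0.07389154 0.28504998] [ 2.18139405  1.89749    -0.38361938] [-0.7713324   0.42340923  0.52933359  1.60187285  0.11112304  1.31198154
 -0.44158874] 2.3667 [ 0.23434589  0.27915271 -0.88487937]
[ 2.18841187  1.8856563  -0.38587606]
```

The arm was still settling, so I'll re-measure now that it's at rest.

```bash
python3 - <<'E'
from h import *
K,Rm,t=pose("wrist"); im,d=vision.get_image("wrist"); P=cloud(d,K,Rm,t); cv2.imwrite("pics/w2.png",im)
m=np.zeros((480,640),bool); m[215:268,300:335]=1
m&=(im.max(2)<75)&(P[...,2]>.15)&(P[...,2]<.2)
r=P[m]; print(len(r),np.median(r,0).round(4),rect(r))
S=toolR(-8.5,0); e=(r-[.554,-.005,0])@S[:, :2]; print("ys",np.percentile(e[:,0],[1,99]),"xs",np.percentile(e[:,1],[1,50,99]))
s=sensors.observe(); print(s['position'],s['force'])
ys=np.percentile(e[:,0],[1,99]).mean()+.002; xs=np.percentile(e[:,1],[1,99]).mean()
Rt=toolR(-8.5,20); G=np.array([.554,-.005,.168])+S[:,0]*ys+S[:,1]*xs; z=Rt[:,2]; print(G)
rows(G+.005*z,Rt)
E
```

```text
407 [0.5593 0.0243 0.1746] ((559.2018432617188, 22.331520080566406), (24.287721633911133, 9.7842435836792), 81.92192077636719)
ys [0.01634895 0.03957755] xs [-0.00383134  0.00082377  0.00600885]
[0.56446684 0.07400033 0.28507388] [0.2826125 0.1240885 0.6075093]
[0.55950565 0.0244732  0.168     ]
t(cm) [-0.7   0.22 13.2 ] w(deg) [ 0.07 -0.15  0.55] dist 13.22 ang 0.6
```

```bash
python3 -m handwheel '[{"tx":-0.7,"ty":0.2,"tz":2,"wx":0,"wy":0,"wz":0.5,"claw":0.4},{"tx":-0.7,"ty":0.2,"tz":4.5,"wx":0,"wy":0,"wz":0.5,"claw":0.4},{"tx":-0.7,"ty":0.2,"tz":7,"wx":0,"wy":0,"wz":0.5,"claw":0.4},{"tx":-0.7,"ty":0.2,"tz":9,"wx":0,"wy":0,"wz":0.5,"claw":0.4},{"tx":-0.7,"ty":0.2,"tz":10.5,"wx":0,"wy":0,"wz":0.5,"claw":0.4},{"tx":-0.7,"ty":0.2,"tz":11.8,"wx":0,"wy":0,"wz":0.5,"claw":0.4},{"tx":-0.7,"ty":0.2,"tz":12.7,"wx":0,"wy":0,"wz":0.5,"claw":0.4},{"tx":-0.7,"ty":0.2,"tz":13.2,"wx":0,"wy":0,"wz":0.5,"claw":0.4},{"tx":-0.7,"ty":0.2,"tz":13.2,"wx":0,"wy":0,"wz":0.5,"claw":0.4},{"tx":-0.7,"ty":0.2,"tz":13.2,"wx":0,"wy":0,"wz":0.5,"claw":0.4},{"tx":-0.7,"ty":0.2,"tz":13.2,"wx":0,"wy":0,"wz":0.5,"claw":0.4},{"tx":-0.7,"ty":0.2,"tz":13.2,"wx":0,"wy":0,"wz":0.5,"claw":0.4}]'; python3 - <<'E'
from h import *
Rt=toolR(-8.5,20); G=np.array([.5595,.0245,.168]); z=Rt[:,2]
rows(G+.005*z,Rt)
for n in("wrist","top","side"):
  im,d=vision.get_image(n);cv2.imwrite(f"pics/{n}3.png",im)
im=cv2.imread("pics/side3.png")
cv2.imwrite('pics/sidez3.png',cv2.resize(im[170:290,290:410],None,fx=5,fy=5,interpolation=cv2.INTER_CUBIC))
s=sensors.observe();print(s['position'],s['force'],s['ft_torque'])
E
```

```text
clock: 3.42
position: [0.5599, 0.0217, 0.1642]
ee_rot: [2.19, 1.885, -0.38]
force: [0.1, 0.9, -1.0]
width: 0.401
t(cm) [ 0.13 -0.09  0.05] w(deg) [ 0.13 -0.16 -0.08] dist 0.16 ang 0.2
[0.5596904  0.02136628 0.16392182] [ 0.27935416 -0.22018049  0.71480464] [ 0.28605223 -0.03156927 -0.00116098]
```

View pics/wrist3.png

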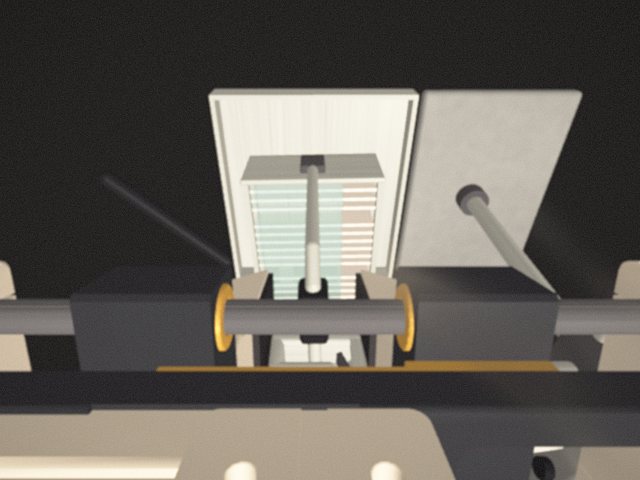

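View pics/sidez3.png

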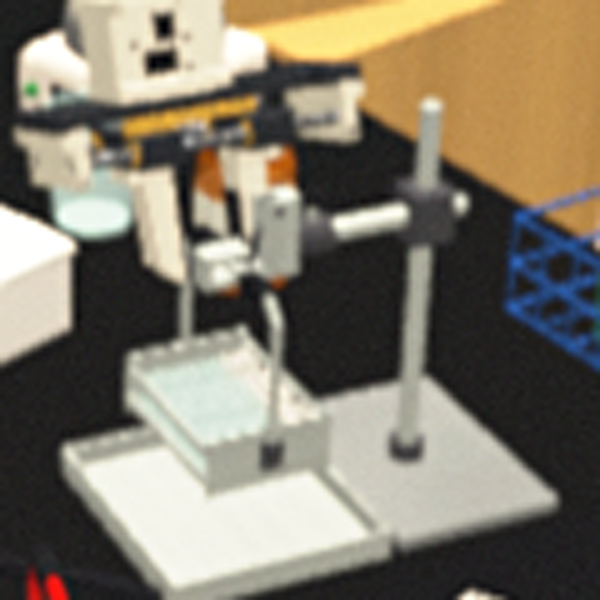

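Both fingers straddle the grip, clear of the hook, so I'll close.

```bash
python3 -m handwheel '[{"tx":0,"ty":0,"tz":0,"wx":0,"wy":0,"wz":0,"claw":0.3},{"tx":0,"ty":0,"tz":0,"wx":0,"wy":0,"wz":0,"claw":0.25},{"tx":0,"ty":0,"tz":0,"wx":0,"wy":0,"wz":0,"claw":0.2},{"tx":0,"ty":0,"tz":0,"wx":0,"wy":0,"wz":0,"claw":0.16},{"tx":0,"ty":0,"tz":0,"wx":0,"wy":0,"wz":0,"claw":0.05},{"tx":0,"ty":0,"tz":0,"wx":0,"wy":0,"wz":0,"claw":0.05},{"tx":0,"ty":0,"tz":0,"wx":0,"wy":0,"wz":0,"claw":0.05},{"tx":0,"ty":0,"tz":0,"wx":0,"wy":0,"wz":0,"claw":0.05},{"tx":0,"ty":0,"tz":0,"wx":0,"wy":0,"wz":0,"claw":0.05}]' 15
python3 -m handwheel '[{"tx":0,"ty":0,"tz":0,"wx":0,"wy":0,"wz":0,"claw":0.05},{"tx":0,"ty":0,"tz":0,"wx":0,"wy":0,"wz":0,"claw":0.05},{"tx":0,"ty":0,"tz":0,"wx":0,"wy":0,"wz":0,"claw":0.05},{"tx":0,"ty":0,"tz":0,"wx":0,"wy":0,"wz":0,"claw":0.05}]' 45
python3 - <<'E'
from h import *
s=sensors.observe();print(s['position'],s['force'],s['ft_torque'],s['width']*92)
rows(s['position']+[0,0,.001],R.from_rotvec(s['ee_rot']).as_matrix())
S=toolR(-8.5,0)
rows(s['position']+.01*S[:,1],R.from_rotvec(s['ee_rot']).as_matrix())
E
```

```text
clock: 4.32
position: [0.5594, 0.0211, 0.1635]
ee_rot: [2.19, 1.885, -0.383]
force: [0.9, -0.1, 0.4]
width: 0.131
clock: 4.65
position: [0.5594, 0.0212, 0.1635]
ee_rot: [2.19, 1.885, -0.383]
force: [-0.7, -0.4, 1.2]
width: 0.127
[0.55938104 0.02115192 0.16351848] [-0.71852088 -0.38267665  1.16336042] [ 0.27953586 -0.01178459 -0.02462279] 11.696696219719461
t(cm) [-0.03  0.   -0.09] w(deg) [0. 0. 0.] dist 0.1 ang 0.0
t(cm) [0. 1. 0.] w(deg) [0. 0. 0.] dist 1.0 ang 0.0
```

Gripped at 12 mm. Now I'll take up the weight in small steps.

```bash
python3 -m handwheel '[{"tx":-0.03,"ty":0,"tz":-0.09,"wx":0,"wy":0,"wz":0,"claw":0.05},{"tx":-0.03,"ty":0,"tz":-0.09,"wx":0,"wy":0,"wz":0,"claw":0.05},{"tx":-0.03,"ty":0,"tz":-0.09,"wx":0,"wy":0,"wz":0,"claw":0.05}]'
python3 -m handwheel '[{"tx":-0.03,"ty":0,"tz":-0.09,"wx":0,"wy":0,"wz":0,"claw":0.05},{"tx":-0.03,"ty":0,"tz":-0.09,"wx":0,"wy":0,"wz":0,"claw":0.05},{"tx":-0.03,"ty":0,"tz":-0.09,"wx":0,"wy":0,"wz":0,"claw":0.05}]'
python3 - <<'E'
from h import *
for i in range(3):
  s=sensors.observe();print(s['position'],s['force'],s['ft_torque'],s['width']*92)
  im,d=vision.get_image("side")
cv2.imwrite('pics/sidez4.png',cv2.resize(im[170:290,290:410],None,fx=5,fy=5,interpolation=cv2.INTER_CUBIC))
E
```

```text
clock: 4.9
position: [0.5593, 0.0213, 0.1643]
ee_rot: [2.19, 1.885, -0.383]
force: [0.2, -0.5, -2.5]
width: 0.124
clock: 5.15
position: [0.5594, 0.0212, 0.1654]
ee_rot: [2.19, 1.885, -0.383]
force: [0.2, 0.6, -2.0]
width: 0.13
[0.55940581 0.02120826 0.16540017] [ 0.22641338  0.60266814 -1.95845673] [ 0.59155124 -0.02635122 -0.03556761] 11.936302231587314
[0.55943097 0.02121248 0.16540694] [ 0.18362061 -0.27765557 -3.26932485] [ 0.56603962 -0.04462308 -0.02075809] 11.544520187604341
[0.55942009 0.02120383 0.16540899] [-0.48327661  0.23458514 -2.3393784 ] [ 0.5688658  -0.06225702  0.00144601] 11.726018266754146
```

View pics/sidez4.png

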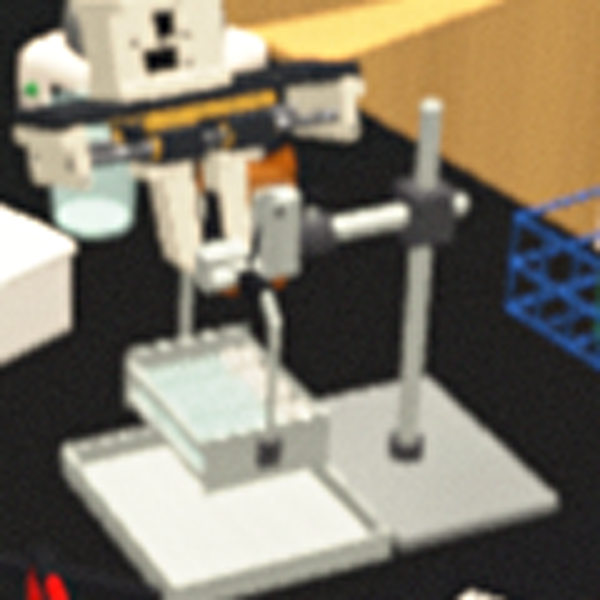

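Weight is fully taken (about 2.7 N, unchanged over the second step). Now I'll press along the stand's +x (tool +y).

```bash
cat > f.py <<'E'
from h import *
S=toolR(-8.5,0); F=[]
for i in range(5):
    s=sensors.observe(); F.append(np.r_[s['force'],s['ft_torque']]); vision.get_image("side")
F=np.mean(F,0); p=s['position']; 
print("pos",p.round(4),"xs",round(float((p-[.5594,.0212,0])@S[:,1])*1000,2),"mm  F xs,ys,z",(F[:3]@S[:,1]).round(2),(F[:3]@S[:,0]).round(2),F[2].round(2),"T",F[3:].round(3),"w",round(s['width']*92,1),"t",round(s['clock'],2))
E
python3 f.py
python3 -m handwheel '[{"tx":0,"ty":0.1,"tz":0,"wx":0,"wy":0,"wz":0,"claw":0.05},{"tx":0,"ty":0.2,"tz":0,"wx":0,"wy":0,"wz":0,"claw":0.05},{"tx":0,"ty":0.3,"tz":0,"wx":0,"wy":0,"wz":0,"claw":0.05},{"tx":0,"ty":0.4,"tz":0,"wx":0,"wy":0,"wz":0,"claw":0.05},{"tx":0,"ty":0.5,"tz":0,"wx":0,"wy":0,"wz":0,"claw":0.05},{"tx":0,"ty":0.5,"tz":0,"wx":0,"wy":0,"wz":0,"claw":0.05},{"tx":0,"ty":0.5,"tz":0,"wx":0,"wy":0,"wz":0,"claw":0.05}]'; python3 f.py
```

```text
pos [0.5594 0.0212 0.1654] xs 0.02 mm  F xs,ys,z 0.14 0.02 -2.56 T [ 0.564 -0.032  0.   ] w 11.6 t 5.5
clock: 6.13
position: [0.5645, 0.0204, 0.1655]
ee_rot: [2.19, 1.885, -0.382]
force: [0.7, 0.2, -3.4]
width: 0.128
pos [0.5643 0.0205 0.1654] xs 4.99 mm  F xs,ys,z 0.44 0.05 -2.53 T [ 0.568 -0.032 -0.031] w 11.5 t 6.33
```

```bash

python3 -m handwheel '[{"tx":0,"ty":0.1,"tz":0,"wx":0,"wy":0,"wz":0,"claw":0.05},{"tx":0,"ty":0.2,"tz":0,"wx":0,"wy":0,"wz":0,"claw":0.05},{"tx":0,"ty":0.2,"tz":0,"wx":0,"wy":0,"wz":0,"claw":0.05},{"tx":0,"ty":0.2,"tz":0,"wx":0,"wy":0,"wz":0,"claw":0.05}]'; python3 f.py
python3 -m handwheel '[{"tx":0,"ty":0.1,"tz":0,"wx":0,"wy":0,"wz":0,"claw":0.05},{"tx":0,"ty":0.2,"tz":0,"wx":0,"wy":0,"wz":0,"claw":0.05},{"tx":0,"ty":0.2,"tz":0,"wx":0,"wy":0,"wz":0,"claw":0.05},{"tx":0,"ty":0.2,"tz":0,"wx":0,"wy":0,"wz":0,"claw":0.05}]'; python3 f.py
```

```text
clock: 6.72
position: [0.5664, 0.0202, 0.1654]
ee_rot: [2.19, 1.885, -0.382]
force: [-0.3, -0.1, -2.9]
width: 0.128
pos [0.5663 0.0201 0.1654] xs 7.02 mm  F xs,ys,z 0.12 -0.21 -2.59 T [ 0.556 -0.03  -0.025] w 11.8 t 6.92
clock: 7.3
position: [0.5681, 0.0199, 0.1653]
ee_rot: [2.19, 1.885, -0.383]
force: [-2.1, 0.2, -1.9]
width: 0.125
pos [0.5681 0.0199 0.1654] xs 8.84 mm  F xs,ys,z -2.02 0.38 -2.63 T [ 0.639  0.291 -0.161] w 11.2 t 7.5
```

The keeper is touched at about 8.5 mm (2 N). Continuing towards the cheeks.

```bash

python3 -m handwheel '[{"tx":0,"ty":0.1,"tz":0,"wx":0,"wy":0,"wz":0,"claw":0.05},{"tx":0,"ty":0.2,"tz":0,"wx":0,"wy":0,"wz":0,"claw":0.05},{"tx":0,"ty":0.3,"tz":0,"wx":0,"wy":0,"wz":0,"claw":0.05},{"tx":0,"ty":0.3,"tz":0,"wx":0,"wy":0,"wz":0,"claw":0.05},{"tx":0,"ty":0.3,"tz":0,"wx":0,"wy":0,"wz":0,"claw":0.05}]'; python3 f.py
python3 -m handwheel '[{"tx":0,"ty":0.05,"tz":0,"wx":0,"wy":0,"wz":0,"claw":0.05},{"tx":0,"ty":0.1,"tz":0,"wx":0,"wy":0,"wz":0,"claw":0.05},{"tx":0,"ty":0.1,"tz":0,"wx":0,"wy":0,"wz":0,"claw":0.05},{"tx":0,"ty":0.1,"tz":0,"wx":0,"wy":0,"wz":0,"claw":0.05}]'; python3 f.py
```

```text
clock: 7.97
position: [0.5712, 0.0194, 0.1654]
ee_rot: [2.19, 1.885, -0.383]
force: [-3.0, 0.2, -3.2]
width: 0.124
pos [0.5712 0.0194 0.1654] xs 11.95 mm  F xs,ys,z -2.91 -0.32 -2.87 T [ 0.677  0.493 -0.29 ] w 11.8 t 8.17
clock: 8.55
position: [0.5723, 0.0193, 0.1654]
ee_rot: [2.19, 1.885, -0.383]
force: [-3.1, 0.6, -3.0]
width: 0.127
pos [0.5722 0.0192 0.1654] xs 13.0 mm  F xs,ys,z -3.33 -0.11 -3.41 T [ 0.697  0.584 -0.31 ] w 11.6 t 8.75
```

```bash

python3 -m handwheel '[{"tx":0,"ty":0.05,"tz":0,"wx":0,"wy":0,"wz":0,"claw":0.05},{"tx":0,"ty":0.05,"tz":0,"wx":0,"wy":0,"wz":0,"claw":0.05},{"tx":0,"ty":0.05,"tz":0,"wx":0,"wy":0,"wz":0,"claw":0.05}]'; python3 f.py
python3 -m handwheel '[{"tx":0,"ty":0.05,"tz":0,"wx":0,"wy":0,"wz":0,"claw":0.05},{"tx":0,"ty":0.05,"tz":0,"wx":0,"wy":0,"wz":0,"claw":0.05},{"tx":0,"ty":0.05,"tz":0,"wx":0,"wy":0,"wz":0,"claw":0.05}]'; python3 f.py
```

```text
clock: 9.05
position: [0.5728, 0.0192, 0.1654]
ee_rot: [2.19, 1.885, -0.383]
force: [-3.0, -0.2, -3.3]
width: 0.128
pos [0.5728 0.0192 0.1654] xs 13.52 mm  F xs,ys,z -3.64 -0.21 -3.29 T [ 0.749  0.589 -0.331] w 11.6 t 9.25
clock: 9.55
position: [0.573, 0.0192, 0.1654]
ee_rot: [2.191, 1.885, -0.383]
force: [-4.4, 1.0, -2.7]
width: 0.125
pos [0.573  0.0192 0.1654] xs 13.73 mm  F xs,ys,z -5.05 0.05 -2.75 T [ 0.785  0.972 -0.518] w 11.7 t 9.75
```

Force rose to 5 N with the motion stopping at 13.7 mm, so the bail is against the cheeks, about 6 mm past first keeper contact as expected. I'll check the picture and then lift.

```bash
python3 - <<'E'
from h import *
im,d=vision.get_image("side")
a=cv2.resize(im[170:290,290:410],None,fx=5,fy=5,interpolation=cv2.INTER_CUBIC); cv2.imwrite('pics/sidez5.png',a)
E
```

```text
(no output)
```

View pics/sidez5.png

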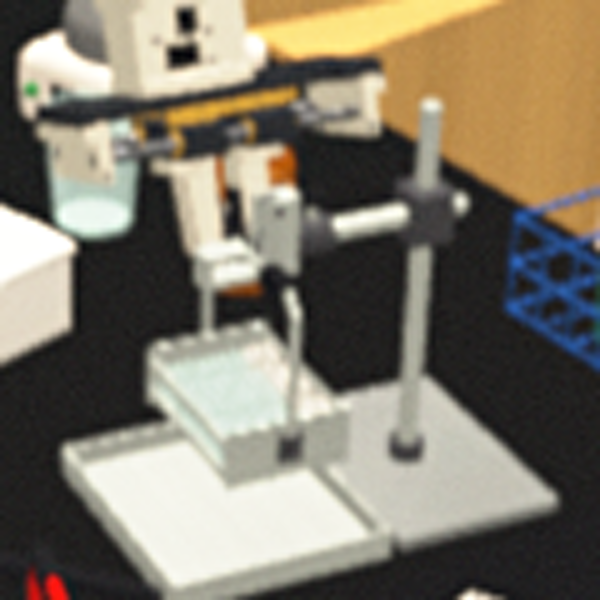

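The rack has moved back and is still level. I'll lift straight up with light pressure kept on the cheeks.

```bash

python3 -m handwheel '[{"tx":0,"ty":-0.02,"tz":0,"wx":0,"wy":0,"wz":0,"claw":0.05},{"tx":-0.07,"ty":-0.02,"tz":-0.19,"wx":0,"wy":0,"wz":0,"claw":0.05},{"tx":-0.14,"ty":-0.02,"tz":-0.38,"wx":0,"wy":0,"wz":0,"claw":0.05},{"tx":-0.21,"ty":-0.02,"tz":-0.56,"wx":0,"wy":0,"wz":0,"claw":0.05},{"tx":-0.27,"ty":-0.02,"tz":-0.75,"wx":0,"wy":0,"wz":0,"claw":0.05},{"tx":-0.27,"ty":-0.02,"tz":-0.75,"wx":0,"wy":0,"wz":0,"claw":0.05}]'; python3 f.py
```

```text
clock: 10.35
position: [0.5731, 0.0191, 0.1739]
ee_rot: [2.19, 1.884, -0.382]
force: [-4.6, 1.2, -2.1]
width: 0.126
pos [0.5731 0.0191 0.1739] xs 13.87 mm  F xs,ys,z -5.21 0.41 -0.77 T [ 0.613  1.045 -0.559] w 11.9 t 10.55
```

The smaller vertical load fits the sloped tongue pushing the bail up and forward. Forces are low, so I'll keep lifting.

```bash

python3 -m handwheel '[{"tx":-0.07,"ty":0,"tz":-0.19,"wx":0,"wy":0,"wz":0,"claw":0.05},{"tx":-0.14,"ty":0,"tz":-0.38,"wx":0,"wy":0,"wz":0,"claw":0.05},{"tx":-0.21,"ty":0,"tz":-0.56,"wx":0,"wy":0,"wz":0,"claw":0.05},{"tx":-0.27,"ty":0,"tz":-0.75,"wx":0,"wy":0,"wz":0,"claw":0.05},{"tx":-0.34,"ty":0,"tz":-0.94,"wx":0,"wy":0,"wz":0,"claw":0.05},{"tx":-0.34,"ty":0,"tz":-0.94,"wx":0,"wy":0,"wz":0,"claw":0.05}]'; python3 f.py
```

```text
clock: 11.1
position: [0.5732, 0.0192, 0.1839]
ee_rot: [2.19, 1.884, -0.382]
force: [-6.3, 0.6, -0.8]
width: 0.122
pos [0.5732 0.0192 0.1839] xs 13.92 mm  F xs,ys,z -5.87 0.52 -0.63 T [ 0.678  1.053 -0.548] w 11.7 t 11.3
```

```bash

python3 -m handwheel '[{"tx":-0.07,"ty":0,"tz":-0.19,"wx":0,"wy":0,"wz":0,"claw":0.05},{"tx":-0.14,"ty":-0.02,"tz":-0.38,"wx":0,"wy":0,"wz":0,"claw":0.05},{"tx":-0.21,"ty":-0.05,"tz":-0.56,"wx":0,"wy":0,"wz":0,"claw":0.05},{"tx":-0.27,"ty":-0.05,"tz":-0.75,"wx":0,"wy":0,"wz":0,"claw":0.05},{"tx":-0.3,"ty":-0.05,"tz":-0.84,"wx":0,"wy":0,"wz":0,"claw":0.05},{"tx":-0.3,"ty":-0.05,"tz":-0.84,"wx":0,"wy":0,"wz":0,"claw":0.05}]'; python3 f.py
python3 - <<'E'
from h import *
im,d=vision.get_image("side")
a=cv2.resize(im[170:290,290:410],None,fx=5,fy=5,interpolation=cv2.INTER_CUBIC); cv2.imwrite('pics/sidez6.png',a)
E
```

```text
clock: 11.85
position: [0.5729, 0.0192, 0.1928]
ee_rot: [2.19, 1.884, -0.381]
force: [-2.9, 0.4, -1.4]
width: 0.128
pos [0.5729 0.0192 0.1926] xs 13.66 mm  F xs,ys,z -2.33 0.32 -1.59 T [ 0.551  0.45  -0.25 ] w 11.7 t 12.05
```

View pics/sidez6.png

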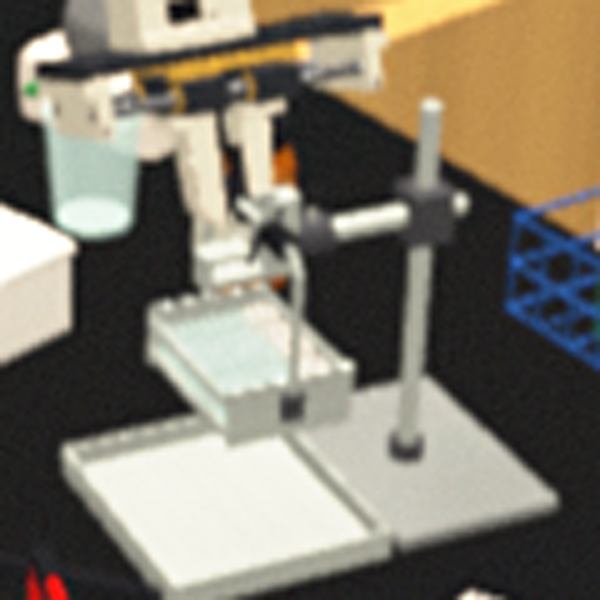

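The bail is 29 mm above the seat with the hook below it. Drawing back along −x by 90 mm.

```bash

python3 -m handwheel '[{"tx":0,"ty":-0.3,"tz":0,"wx":0,"wy":0,"wz":0,"claw":0.05},{"tx":0,"ty":-0.8,"tz":0,"wx":0,"wy":0,"wz":0,"claw":0.05},{"tx":0,"ty":-1.5,"tz":0,"wx":0,"wy":0,"wz":0,"claw":0.05},{"tx":0,"ty":-2.5,"tz":0,"wx":0,"wy":0,"wz":0,"claw":0.05},{"tx":0,"ty":-3.7,"tz":0,"wx":0,"wy":0,"wz":0,"claw":0.05},{"tx":0,"ty":-5,"tz":0,"wx":0,"wy":0,"wz":0,"claw":0.05},{"tx":0,"ty":-6.3,"tz":0,"wx":0,"wy":0,"wz":0,"claw":0.05},{"tx":0,"ty":-7.5,"tz":0,"wx":0,"wy":0,"wz":0,"claw":0.05},{"tx":0,"ty":-8.4,"tz":0,"wx":0,"wy":0,"wz":0,"claw":0.05},{"tx":0,"ty":-9,"tz":0,"wx":0,"wy":0,"wz":0,"claw":0.05},{"tx":0,"ty":-9.2,"tz":0,"wx":0,"wy":0,"wz":0,"claw":0.05},{"tx":0,"ty":-9.2,"tz":0,"wx":0,"wy":0,"wz":0,"claw":0.05}]'; python3 f.py
python3 - <<'E'
from h import *
im,d=vision.get_image("side"); cv2.imwrite('pics/s7.png',im)
s=sensors.observe(); rows(s['position']+[0,0,.06],R.from_rotvec(s['ee_rot']).as_matrix())
# dish re-estimate from top & side with rim band
for n in ("top","side"):
    K,Rm,t=pose(n); im,d=vision.get_image(n); P=cloud(d,K,Rm,t)
    o=[o for o in nets.cut_out("dish",n)][0]; m=o['region']; print(n,o['score'],o['uv'])
    for lo,hi in ((.052,.066),(.015,.066),(.02,.045)):
        q=P[m&(P[...,2]>lo)&(P[...,2]<hi)]; print(lo,hi,len(q),rect(q),np.percentile(q[:,2],[5,50,95]).round(4))
E
```

```text
clock: 13.15
position: [0.4814, 0.0332, 0.1923]
ee_rot: [2.19, 1.885, -0.382]
force: [-0.5, 0.6, -2.5]
width: 0.126
pos [0.4821 0.0328 0.1922] xs -78.12 mm  F xs,ys,z 0.12 0.24 -2.46 T [ 0.569 -0.044 -0.005] w 11.8 t 13.35
t(cm) [-2.04  0.01 -5.64] w(deg) [0. 0. 0.] dist 6.0 ang 0.0
top 0.91 [408.2, 226.5]
0.052 0.066 207 ((551.1954345703125, -294.4923095703125), (105.09840393066406, 141.3980712890625), 23.039194107055664) [0.0528 0.0591 0.0645]
0.015 0.066 527 ((551.8817749023438, -294.5323181152344), (105.89649200439453, 142.34375), 22.27935791015625) [0.0165 0.0465 0.0633]
0.02 0.045 194 ((550.0288696289062, -294.2279968261719), (102.13481140136719, 140.37435913085938), 21.797792434692383) [0.0216 0.033  0.043 ]
side 0.83 [396.7, 316.5]
0.052 0.066 510 ((549.65576171875, -301.16595458984375), (110.92330169677734, 141.40365600585938), 21.69731903076172) [0.0528 0.0583 0.0624]
0.015 0.066 1909 ((549.7947387695312, -301.036865234375), (111.0836410522461, 141.67520141601562), 21.93222427368164) [0.0181 0.0408 0.0612]
0.02 0.045 937 ((549.9421997070312, -301.2004089355469), (110.97075653076172, 141.21607971191406), 21.973398208618164) [0.0214 0.0328 0.0438]
```

View pics/s7.png

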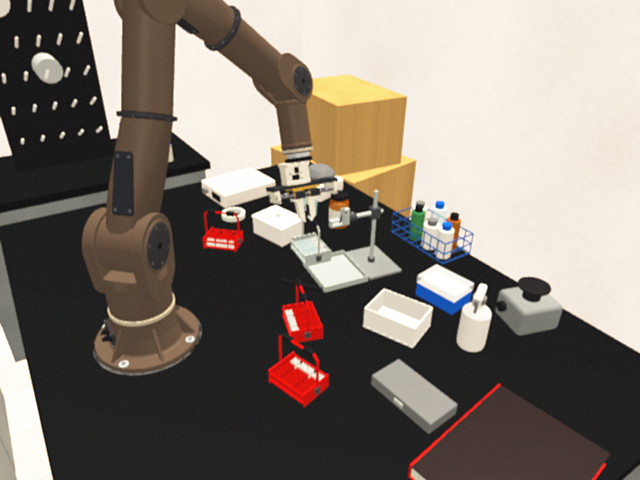

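The rack is free of the hook and hanging level. For a sharper dish pose I'll fit its box silhouette in both cameras.

```bash
cat > fit.py <<'E'
from h import *
from scipy.optimize import minimize
def box(p,L=(.104,.14,.06)):
    x,y,a=p; c,s=np.cos(a),np.sin(a); B=np.array([[i*L[0]/2,j*L[1]/2,k*L[2]] for i in(-1,1) for j in(-1,1) for k in(0,1)])
    return np.stack([x+c*B[:,0]-s*B[:,1],y+s*B[:,0]+c*B[:,1],B[:,2]],1)
def hullmask(p,C):
    h=cv2.convexHull(proj(box(p),*C).astype(np.float32)); m=np.zeros((1920,2560),np.uint8)
    cv2.fillConvexPoly(m,((h+.5)*4*16-8).astype(np.int32),255,shift=4); return cv2.resize(m,(640,480),interpolation=cv2.INTER_AREA)/255.
M={};C={}
for n in ("top","side"):
    C[n]=pose(n); im,d=vision.get_image(n); cv2.imwrite(f"pics/{n}8.png",im)
    o=nets.cut_out("dish",n)[0]; g=cv2.dilate(o['region'].astype(np.uint8),np.ones((9,9)))
    b=np.clip((im.min(2).astype(float)-70)/ (60),0,1)   # soft
    k=cv2.morphologyEx(((im.min(2)>85)&(g>0)).astype(np.uint8),cv2.MORPH_CLOSE,np.ones((3,3)))
    nn,lab,st,_=cv2.connectedComponentsWithStats(k); j=1+st[1:,4].argmax(); M[n]=(lab==j).astype(float)
    c,_=cv2.findContours((lab==j).astype(np.uint8),0,1); M[n]=cv2.drawContours(np.zeros((480,640),np.uint8),c,-1,1,-1).astype(float)
    print(n,M[n].sum(),st[j])
def cost(p,ns): return sum(abs(hullmask(p,C[n])-M[n]).sum()/M[n].sum() for n in ns)
for ns in (["top"],["side"],["top","side"]):
    p0=[.551,-.297,np.radians(22)]
    r=minimize(cost,p0,args=(ns,),method='Nelder-Mead',options=dict(initial_simplex=np.array([p0,[.556,-.297,.384],[.551,-.302,.384],[.551,-.297,.42]])))
    print(ns,r.x[:2].round(4),np.degrees(r.x[2]).round(2),r.fun.round(4))
E
python3 fit.py
```

```text
top 1810.0 [ 379  200   58   52 1810]
side 2820.0 [ 362  288   71   60 2820]
['top'] [ 0.5516 -0.2951] 22.1 0.0278
['side'] [ 0.5521 -0.2976] 22.6 0.0429
['top', 'side'] [ 0.552  -0.2959] 22.25 0.0799
```

```bash

python3 -m handwheel '[{"tx":-0.4,"ty":-0.2,"tz":-1,"wx":0,"wy":0,"wz":0,"claw":0.05},{"tx":-0.9,"ty":-0.5,"tz":-2.5,"wx":0,"wy":0,"wz":0,"claw":0.05},{"tx":-1.5,"ty":-0.7,"tz":-4,"wx":0,"wy":0,"wz":0,"claw":0.05},{"tx":-2,"ty":-0.9,"tz":-5.5,"wx":0,"wy":0,"wz":0,"claw":0.05},{"tx":-2.4,"ty":-1,"tz":-6.6,"wx":0,"wy":0,"wz":0,"claw":0.05},{"tx":-2.4,"ty":-1,"tz":-6.6,"wx":0,"wy":0,"wz":0,"claw":0.05},{"tx":-2.4,"ty":-1,"tz":-6.6,"wx":0,"wy":0,"wz":0,"claw":0.05}]'
cat > tgt.py <<'E'
from h import *
import sys
# tool pose for a rack middle (x,y), bottom z, yaw
def tool(x,y,zb,yaw,off=.0313,lean=20):
    Rt=toolR(yaw,lean); S=toolR(yaw,0)
    G=np.array([x,y,zb+.115])+off*S[:,0]; return G+.005*Rt[:,2],Rt
a=[float(v) for v in sys.argv[1:5]]
rows(*tool(*a)); s=sensors.observe(); print(s['position'].round(4),s['joints'].round(2))
E
python3 tgt.py .46 -.13 .15 7; python3 tgt.py .552 -.296 .15 22.2
```

```text
clock: 14.43
position: [0.4718, 0.0345, 0.263]
ee_rot: [2.19, 1.885, -0.38]
force: [-0.2, -0.6, -3.7]
width: 0.128
t(cm) [-12.7    0.49   4.86] w(deg) [ -5.15  -0.17 -14.67] dist 13.6 ang 15.6
[0.4718 0.0345 0.263 ] [-0.85  0.26  0.55  1.88  0.19  1.2  -0.53]
t(cm) [-27.13  11.33  10.09] w(deg) [-10.33  -0.14 -28.97] dist 31.09 ang 30.8
[0.4718 0.0345 0.263 ] [-0.85  0.26  0.55  1.88  0.19  1.2  -0.53]
```

```bash

python3 -m handwheel '[{"tx":-1.2,"ty":0,"tz":0.4,"wx":-0.4,"wy":0,"wz":-1.2,"claw":0.05},{"tx":-3.2,"ty":0,"tz":1.2,"wx":-1.1,"wy":0,"wz":-3.2,"claw":0.05},{"tx":-5.8,"ty":0.1,"tz":2.2,"wx":-2.1,"wy":0,"wz":-6,"claw":0.05},{"tx":-8.6,"ty":0.2,"tz":3.2,"wx":-3.3,"wy":0,"wz":-9.5,"claw":0.05},{"tx":-11.6,"ty":0.6,"tz":4.4,"wx":-4.7,"wy":0,"wz":-13.4,"claw":0.05},{"tx":-14.7,"ty":2,"tz":5.6,"wx":-6,"wy":0,"wz":-17,"claw":0.05},{"tx":-17.8,"ty":4.2,"tz":6.7,"wx":-7.3,"wy":0,"wz":-20.5,"claw":0.05},{"tx":-20.7,"ty":6.6,"tz":7.8,"wx":-8.4,"wy":-0.1,"wz":-23.6,"claw":0.05},{"tx":-23.3,"ty":8.6,"tz":8.7,"wx":-9.3,"wy":-0.1,"wz":-26.2,"claw":0.05},{"tx":-25.4,"ty":10.2,"tz":9.5,"wx":-10,"wy":-0.1,"wz":-28.1,"claw":0.05},{"tx":-26.7,"ty":11.1,"tz":9.9,"wx":-10.3,"wy":-0.1,"wz":-29,"claw":0.05},{"tx":-27.1,"ty":11.3,"tz":10.1,"wx":-10.3,"wy":-0.1,"wz":-29,"claw":0.05}]'
python3 -m handwheel '[{"tx":0,"ty":0,"tz":0,"wx":0,"wy":0,"wz":0,"claw":0.05},{"tx":0,"ty":0,"tz":0,"wx":0,"wy":0,"wz":0,"claw":0.05},{"tx":0,"ty":0,"tz":0,"wx":0,"wy":0,"wz":0,"claw":0.05}]'
python3 tgt.py .552 -.296 .15 22.2
python3 - <<'E'
from h import *
for n in("top","side","wrist"):
  K,Rm,t=pose(n); im,d=vision.get_image(n); cv2.imwrite(f"pics/{n}9.png",im); np.save(f"{n}9.npy",cloud(d,K,Rm,t))
a=cv2.imread("pics/top9.png")[170:270,350:470]; b=cv2.imread("pics/side9.png")[200:360,320:480]
cv2.imwrite("pics/top9z.png",cv2.resize(a,None,fx=6,fy=6,interpolation=2)); cv2.imwrite("pics/side9z.png",cv2.resize(b,None,fx=3.7,fy=3.7,interpolation=2))
E
```

```text
clock: 15.43
position: [0.5396, -0.2719, 0.2593]
ee_rot: [1.587, 2.355, -0.285]
force: [-0.2, 1.6, -2.2]
width: 0.126
clock: 15.68
position: [0.5399, -0.2668, 0.2591]
ee_rot: [1.583, 2.36, -0.281]
force: [0.3, 0.3, -3.2]
width: 0.129
t(cm) [-0.23  0.01 -0.05] w(deg) [-0.14 -0.1   0.13] dist 0.24 ang 0.2
[ 0.5399 -0.2668  0.2591] [-0.28  0.29  0.61  1.87  0.15  0.82  0.6 ]
```

View pics/top9z.png

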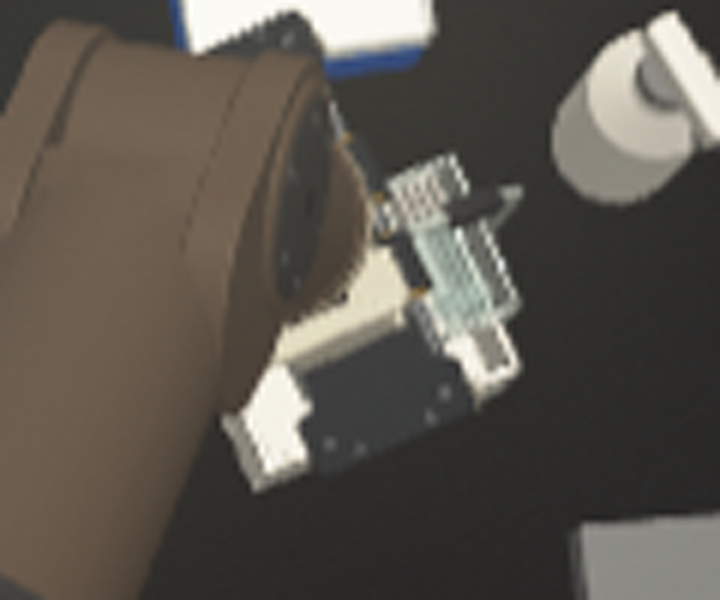

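View pics/side9z.png

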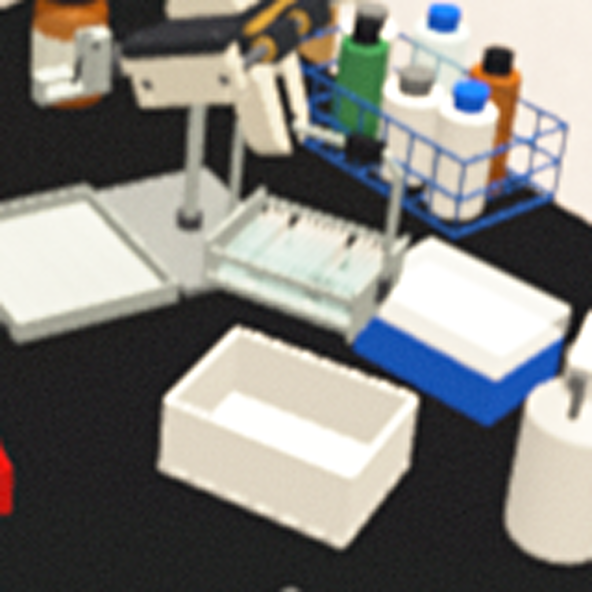

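View pics/wrist9.png

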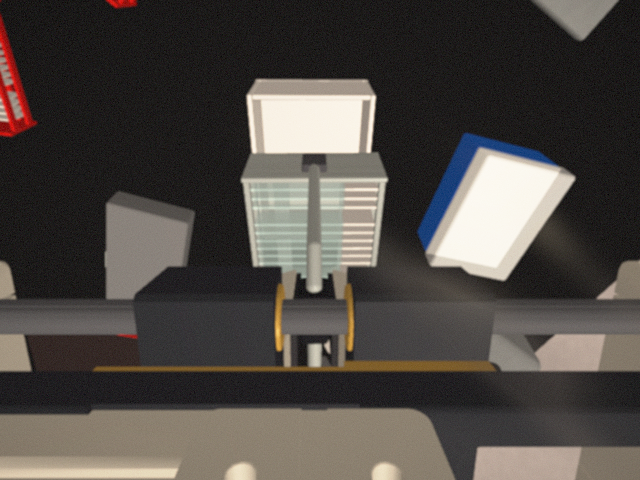

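The wrist view shows the rack at (315,220) held square above the dish, whose end is at (312,120). I'll measure both from it: rack tilt and middle, and the dish's sides and end.

```bash
cat > meas.py <<'E'
from h import *
def meas(P,im,c,yaw,zb):
    S=toolR(yaw,0)  # col0=ys, col1=xs
    z=P[...,2]; E=(P-np.r_[c,0])@S[:,:2]; ys,xs=E[...,0],E[...,1]
    near=(abs(ys)<.11)&(abs(xs)<.09)
    up=near&(z>zb+.032)&(z<zb+.045)&(np.mgrid[0:480,0:640][0]<268)
    q=np.c_[ys[up],xs[up],z[up]]
    print("rack rim n",len(q),"ys",np.percentile(q[:,0],[1,99]).round(4),"xs",np.percentile(q[:,1],[1,50,99]).round(4),"z",np.median(q[:,2]).round(4))
    a=np.linalg.lstsq(np.c_[q,np.ones(len(q))][:,[0,1,3]],q[:,2],rcond=None)[0]; print(" tilt about xs(z/ys) deg",np.degrees(a[0]).round(2)," z/xs",np.degrees(a[1]).round(2), rect(P[up]))
    b=near&(z>.053)&(z<.066)&(im.min(2)>90)
    q=np.c_[ys[b],xs[b]]; print("dish rim n",len(q),"ys",np.percentile(q[:,0],[1,99]).round(4),"xs",np.percentile(q[:,1],[1,99]).round(4))
    b=near&(z>-.003)&(z<.066)&(im.min(2)>60)
    q=np.c_[ys[b],xs[b]]; print("dish all n",len(q),"ys",np.percentile(q[:,0],[1,99]).round(4),"xs",np.percentile(q[:,1],[1,99]).round(4)); print(rect(P[b]))
E
python3 - <<'E'
from meas import *
P=np.load("wrist9.npy"); im=cv2.imread("pics/wrist9.png")
meas(P,im,[.552,-.296],22.2,.15)
S=np.load("side9.npy"); im=cv2.imread("pics/side9.png")
E=(S-[.552,-.296,0])@toolR(22.2,0)[:,:2]; z=S[...,2]
m=(abs(E[...,0])<.07)&(abs(E[...,1])<.06)&(z>.13)&(z<.20); q=S[m]; print("side rack",len(q),rect(q),np.percentile(q[:,2],[1,5,50,95,99]).round(4))
E
```

```text
rack rim n 1175 ys [0.0477 0.059 ] xs [-0.0404 -0.0013  0.0371] z 0.1862
 tilt about xs(z/ys) deg 6.74  z/xs -0.1 ((539.93212890625, -269.986572265625), (84.4764404296875, 61.55266571044922), 29.709447860717773)
dish rim n 1432 ys [0.021  0.0683] xs [-0.0564  0.047 ]
dish all n 9445 ys [-0.0594  0.0685] xs [-0.0669  0.0763]
((558.1421508789062, -314.16192626953125), (161.43411254882812, 177.613037109375), 21.3185977935791)
side rack 1320 ((552.5702514648438, -297.11944580078125), (87.90788269042969, 115.72142028808594), 22.94972038269043) [0.1525 0.1572 0.1746 0.1862 0.1918]
```

```bash
python3 - <<'E'
from h import *
for n in("wrist","side"):
    P=np.load(n+"9.npy"); E=(P-[.552,-.296,0])@toolR(22.2,0)[:,:2]; ys,xs,z=E[...,0],E[...,1],P[...,2]
    for sx in(-1,1):
        for lo in np.arange(-.055,.056,.022):
            m=(xs*sx>.028)&(xs*sx<.046)&(ys>lo)&(ys<lo+.022)&(z>.165)&(z<.21)
            if m.sum()>8: print(n,sx,round(lo+.011,3),m.sum(),np.percentile(z[m],[50,90,97]).round(4))
E
```

```text
wrist -1 -0.022 57 [0.1763 0.1781 0.1801]
wrist -1 -0.0 615 [0.1768 0.1808 0.1812]
wrist -1 0.022 712 [0.1766 0.1808 0.1815]
wrist -1 0.044 953 [0.1777 0.1861 0.187 ]
wrist 1 -0.022 40 [0.1766 0.1792 0.18  ]
wrist 1 -0.0 513 [0.1766 0.1807 0.181 ]
wrist 1 0.022 556 [0.1767 0.1808 0.1814]
wrist 1 0.044 703 [0.1781 0.1861 0.187 ]
wrist 1 0.066 32 [0.1737 0.1852 0.1864]
side -1 -0.044 59 [0.1783 0.1855 0.1892]
side -1 -0.022 45 [0.1778 0.1819 0.183 ]
side -1 -0.0 42 [0.1781 0.1823 0.1826]
side -1 0.022 40 [0.1779 0.182  0.1838]
side -1 0.044 53 [0.1787 0.1868 0.1888]
side 1 -0.044 30 [0.1791 0.1851 0.1883]
side 1 -0.022 40 [0.1776 0.1821 0.1824]
side 1 -0.0 35 [0.1789 0.1824 0.1828]
side 1 0.022 38 [0.1782 0.1821 0.1827]
side 1 0.044 39 [0.1787 0.185  0.1875]
```

The rack is level, with its rim top at 0.187 m. Descending to just above the dish rim.

```bash
python3 tgt.py .551 -.2955 .07 22.2
```

```text
t(cm) [ 2.64 -0.07  7.49] w(deg) [-0.08 -0.05  0.15] dist 7.94 ang 0.2
[ 0.5404 -0.2671  0.2597] [-0.28  0.29  0.61  1.87  0.15  0.82  0.6 ]
```

```bash

python3 -m handwheel '[{"tx":0.2,"ty":0,"tz":0.6,"wx":0,"wy":0,"wz":0,"claw":0.05},{"tx":0.6,"ty":-0.1,"tz":1.8,"wx":0,"wy":0,"wz":0,"claw":0.05},{"tx":1.1,"ty":-0.1,"tz":3.2,"wx":0,"wy":0,"wz":0,"claw":0.05},{"tx":1.6,"ty":-0.1,"tz":4.6,"wx":0,"wy":0,"wz":0,"claw":0.05},{"tx":2.1,"ty":-0.1,"tz":6,"wx":0,"wy":0,"wz":0,"claw":0.05},{"tx":2.5,"ty":-0.1,"tz":7,"wx":0,"wy":0,"wz":0,"claw":0.05},{"tx":2.6,"ty":-0.1,"tz":7.5,"wx":0,"wy":0,"wz":0,"claw":0.05},{"tx":2.6,"ty":-0.1,"tz":7.5,"wx":0,"wy":0,"wz":0,"claw":0.05},{"tx":2.6,"ty":-0.1,"tz":7.5,"wx":0,"wy":0,"wz":0,"claw":0.05},{"tx":2.6,"ty":-0.1,"tz":7.5,"wx":0,"wy":0,"wz":0,"claw":0.05}]'
python3 tgt.py .551 -.2955 .07 22.2
python3 - <<'E'
from meas import *
for n in("side","wrist"):
  K,Rm,t=pose(n); im,d=vision.get_image(n); cv2.imwrite(f"pics/{n}10.png",im); np.save(f"{n}10.npy",cloud(d,K,Rm,t))
b=cv2.imread("pics/side10.png")[220:360,340:460]
cv2.imwrite("pics/side10z.png",cv2.resize(b,None,fx=4.2,fy=4.2,interpolation=2))
meas(np.load("wrist10.npy"),cv2.imread("pics/wrist10.png"),[.551,-.2955],22.2,.07)
E
```

```text
clock: 16.67
position: [0.5401, -0.2701, 0.1811]
ee_rot: [1.583, 2.357, -0.281]
force: [0.6, 0.4, -2.8]
width: 0.126
t(cm) [0.21 0.05 0.01] w(deg) [-0.06  0.02  0.05] dist 0.22 ang 0.1
[ 0.5401 -0.2701  0.1811] [-0.24  0.39  0.59  1.97  0.1   0.63  0.6 ]
rack rim n 2033 ys [-0.0127  0.0549] xs [-0.0418 -0.0012  0.0377] z 0.1049
 tilt about xs(z/ys) deg 5.13  z/xs 0.04 ((541.4969482421875, -277.57135009765625), (80.08099365234375, 70.4962387084961), 22.163719177246094)
dish rim n 2805 ys [-0.0456  0.0676] xs [-0.0556  0.0478]
dish all n 10587 ys [-0.0519  0.068 ] xs [-0.0694  0.0616]
((556.8072509765625, -307.83782958984375), (142.35601806640625, 164.75765991210938), 21.965164184570312)
```

View pics/side10z.png

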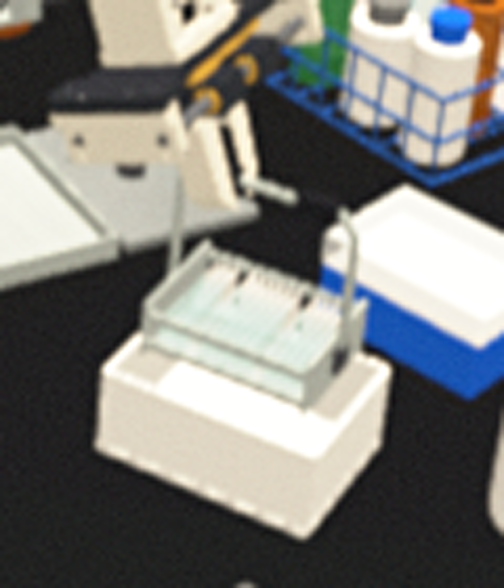

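View pics/wrist10.png

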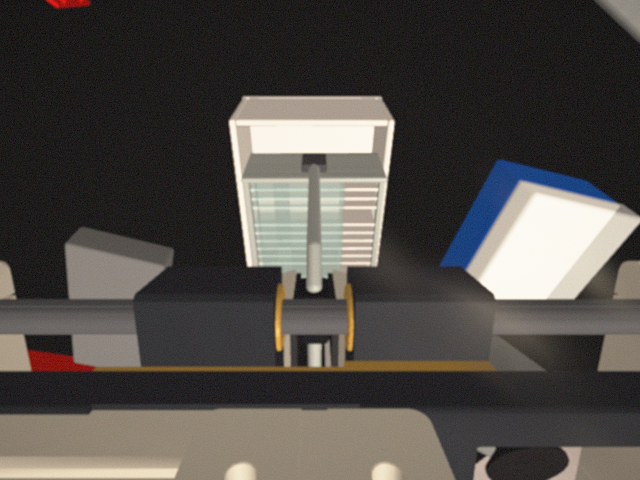

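The wrist view shows even gaps between rack and dish walls, with the dish about 2 mm towards −xs of the rack. I'll correct that and lower to about 1 cm above the floor.

```bash

python3 -m handwheel '[{"tx":0,"ty":-0.2,"tz":0,"wx":0,"wy":0,"wz":0,"claw":0.05},{"tx":0,"ty":-0.2,"tz":0,"wx":0,"wy":0,"wz":0,"claw":0.05},{"tx":0.2,"ty":-0.2,"tz":0.5,"wx":0,"wy":0,"wz":0,"claw":0.05},{"tx":0.5,"ty":-0.2,"tz":1.3,"wx":0,"wy":0,"wz":0,"claw":0.05},{"tx":0.8,"ty":-0.2,"tz":2.2,"wx":0,"wy":0,"wz":0,"claw":0.05},{"tx":1.15,"ty":-0.2,"tz":3.2,"wx":0,"wy":0,"wz":0,"claw":0.05},{"tx":1.5,"ty":-0.2,"tz":4.1,"wx":0,"wy":0,"wz":0,"claw":0.05},{"tx":1.75,"ty":-0.2,"tz":4.8,"wx":0,"wy":0,"wz":0,"claw":0.05},{"tx":1.88,"ty":-0.2,"tz":5.17,"wx":0,"wy":0,"wz":0,"claw":0.05},{"tx":1.88,"ty":-0.2,"tz":5.17,"wx":0,"wy":0,"wz":0,"claw":0.05},{"tx":1.88,"ty":-0.2,"tz":5.17,"wx":0,"wy":0,"wz":0,"claw":0.05}]'
python3 f.py; python3 tgt.py .551 -.2955 .004 22.2
python3 - <<'E'
from meas import *
for n in("side","wrist"):
  K,Rm,t=pose(n); im,d=vision.get_image(n); cv2.imwrite(f"pics/{n}11.png",im); np.save(f"{n}11.npy",cloud(d,K,Rm,t))
a=cv2.imread("pics/wrist11.png")[80:280,180:450]
cv2.imwrite("pics/w11z.png",cv2.resize(a,None,fx=2.9,fy=2.9,interpolation=2))
b=cv2.imread("pics/side11.png")[220:360,340:460]
cv2.imwrite("pics/side11z.png",cv2.resize(b,None,fx=4.2,fy=4.2,interpolation=2))
E
```

```text
clock: 17.68
position: [0.5377, -0.2709, 0.1252]
ee_rot: [1.583, 2.358, -0.282]
force: [0.5, 0.4, -2.6]
width: 0.127
pos [ 0.538  -0.2709  0.1259] xs 22.04 mm  F xs,ys,z -0.22 0.14 -2.43 T [ 0.568  0.258 -0.002] w 11.7 t 17.88
t(cm) [0.57 0.27 1.03] w(deg) [-0.06  0.01  0.04] dist 1.21 ang 0.1
[ 0.538  -0.2708  0.1259] [-0.2   0.47  0.55  2.02  0.07  0.5   0.6 ]
```

View pics/w11z.png

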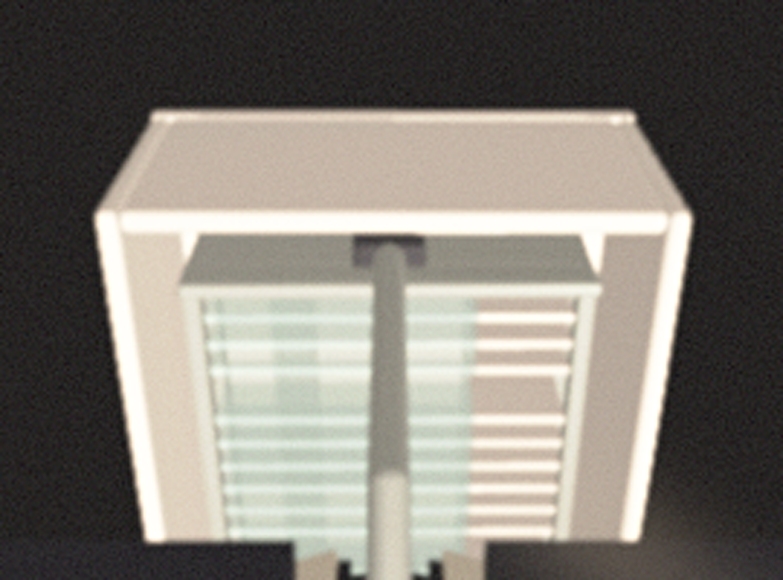

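View pics/side11z.png

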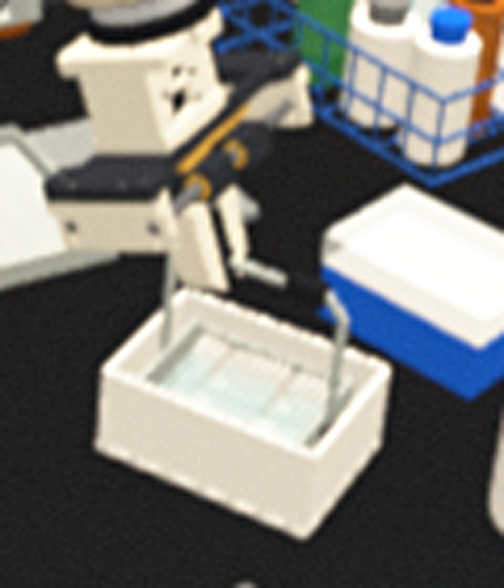

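Inside the dish with clearance on both sides and no contact force. About 11 mm to go, lowering softly.

```bash

python3 -m handwheel '[{"tx":0.1,"ty":0,"tz":0.28,"wx":0,"wy":0,"wz":0,"claw":0.05},{"tx":0.19,"ty":0,"tz":0.52,"wx":0,"wy":0,"wz":0,"claw":0.05},{"tx":0.26,"ty":0,"tz":0.7,"wx":0,"wy":0,"wz":0,"claw":0.05},{"tx":0.31,"ty":0,"tz":0.85,"wx":0,"wy":0,"wz":0,"claw":0.05},{"tx":0.31,"ty":0,"tz":0.85,"wx":0,"wy":0,"wz":0,"claw":0.05}]'; python3 f.py
python3 -m handwheel '[{"tx":0.03,"ty":0,"tz":0.09,"wx":0,"wy":0,"wz":0,"claw":0.05},{"tx":0.03,"ty":0,"tz":0.09,"wx":0,"wy":0,"wz":0,"claw":0.05},{"tx":0.03,"ty":0,"tz":0.09,"wx":0,"wy":0,"wz":0,"claw":0.05}]'; python3 f.py; python3 tgt.py .551 -.2955 .004 22.2
```

```text
clock: 18.45
position: [0.5374, -0.2707, 0.1159]
ee_rot: [1.583, 2.358, -0.282]
force: [0.1, 0.2, -2.5]
width: 0.127
pos [ 0.5377 -0.2708  0.1164] xs 21.74 mm  F xs,ys,z 0.16 0.18 -2.5 T [ 0.555  0.264 -0.017] w 11.4 t 18.65
clock: 18.95
position: [0.5377, -0.2708, 0.1154]
ee_rot: [1.583, 2.358, -0.281]
force: [0.1, 0.1, -3.9]
width: 0.121
pos [ 0.5377 -0.2708  0.1155] xs 21.69 mm  F xs,ys,z -0.44 0.03 -2.71 T [ 0.573  0.274 -0.003] w 11.4 t 19.15
t(cm) [0.2  0.3  0.05] w(deg) [-0.11 -0.02  0.05] dist 0.36 ang 0.1
[ 0.5377 -0.2708  0.1155] [-0.2   0.48  0.55  2.03  0.07  0.47  0.6 ]
```

```bash

python3 -m handwheel '[{"tx":0.03,"ty":0,"tz":0.09,"wx":0,"wy":0,"wz":0,"claw":0.05},{"tx":0.03,"ty":0,"tz":0.09,"wx":0,"wy":0,"wz":0,"claw":0.05},{"tx":0.03,"ty":0,"tz":0.09,"wx":0,"wy":0,"wz":0,"claw":0.05}]'; python3 f.py
python3 -m handwheel '[{"tx":0.02,"ty":0,"tz":0.05,"wx":0,"wy":0,"wz":0,"claw":0.05},{"tx":0.02,"ty":0,"tz":0.05,"wx":0,"wy":0,"wz":0,"claw":0.05},{"tx":0.02,"ty":0,"tz":0.05,"wx":0,"wy":0,"wz":0,"claw":0.05}]'; python3 f.py
```

```text
clock: 19.45
position: [0.5378, -0.2709, 0.1146]
ee_rot: [1.583, 2.357, -0.281]
force: [-0.3, 0.8, -0.5]
width: 0.128
pos [ 0.5378 -0.2709  0.1146] xs 21.83 mm  F xs,ys,z -0.79 0.8 0.25 T [ 0.409  0.271 -0.034] w 11.7 t 19.65
clock: 19.95
position: [0.5378, -0.2709, 0.1146]
ee_rot: [1.583, 2.357, -0.281]
force: [-3.1, 3.8, 10.0]
width: 0.126
pos [ 0.5378 -0.2708  0.1146] xs 21.85 mm  F xs,ys,z -4.25 2.95 9.71 T [ 0.389  0.7   -0.173] w 11.5 t 20.15
```

The floor is reached: bar height 0.119 m matches the rack standing on the 4 mm floor. I'll relieve that last half millimetre, then open slowly.

```bash

python3 -m handwheel '[{"tx":-0.02,"ty":0,"tz":-0.05,"wx":0,"wy":0,"wz":0,"claw":0.05},{"tx":-0.02,"ty":0,"tz":-0.05,"wx":0,"wy":0,"wz":0,"claw":0.05},{"tx":-0.02,"ty":0,"tz":-0.05,"wx":0,"wy":0,"wz":0,"claw":0.05}]'; python3 f.py
python3 -m handwheel '[{"tx":0,"ty":0,"tz":0,"wx":0,"wy":0,"wz":0,"claw":0.05},{"tx":0,"ty":0,"tz":0,"wx":0,"wy":0,"wz":0,"claw":0.05},{"tx":0,"ty":0,"tz":0,"wx":0,"wy":0,"wz":0,"claw":0.05}]' 5; python3 f.py
```

```text
clock: 20.45
position: [0.5378, -0.2708, 0.1146]
ee_rot: [1.583, 2.358, -0.281]
force: [-1.8, 2.5, 4.6]
width: 0.128
pos [ 0.5377 -0.2708  0.1146] xs 21.73 mm  F xs,ys,z -2.2 2.09 4.62 T [ 0.435  0.427 -0.08 ] w 11.6 t 20.65
clock: 20.95
position: [0.5378, -0.2708, 0.1145]
ee_rot: [1.583, 2.358, -0.281]
force: [-0.6, 2.2, 4.8]
width: 0.132
pos [ 0.5378 -0.2708  0.1146] xs 21.81 mm  F xs,ys,z -1.45 2.12 4.34 T [0.457 0.295 0.012] w 11.9 t 21.15
```

```bash

python3 -m handwheel '[{"tx":0,"ty":0,"tz":0,"wx":0,"wy":0,"wz":0,"claw":0.14},{"tx":0,"ty":0,"tz":0,"wx":0,"wy":0,"wz":0,"claw":0.18},{"tx":0,"ty":0,"tz":0,"wx":0,"wy":0,"wz":0,"claw":0.24},{"tx":0,"ty":0,"tz":0,"wx":0,"wy":0,"wz":0,"claw":0.32},{"tx":0,"ty":0,"tz":0,"wx":0,"wy":0,"wz":0,"claw":0.4},{"tx":0,"ty":0,"tz":0,"wx":0,"wy":0,"wz":0,"claw":0.4},{"tx":0,"ty":0,"tz":0,"wx":0,"wy":0,"wz":0,"claw":0.4},{"tx":0,"ty":0,"tz":0,"wx":0,"wy":0,"wz":0,"claw":0.4}]'; python3 f.py
python3 - <<'E'
from h import *
im,d=vision.get_image("wrist"); cv2.imwrite("pics/w12.png",im)
E
```

```text
clock: 21.87
position: [0.5377, -0.2709, 0.1145]
ee_rot: [1.583, 2.358, -0.281]
force: [-0.1, 0.3, 0.4]
width: 0.398
pos [ 0.5377 -0.2708  0.1145] xs 21.7 mm  F xs,ys,z -0.19 0.13 0.08 T [0.322 0.173 0.002] w 36.7 t 22.07
```

View pics/w12.png

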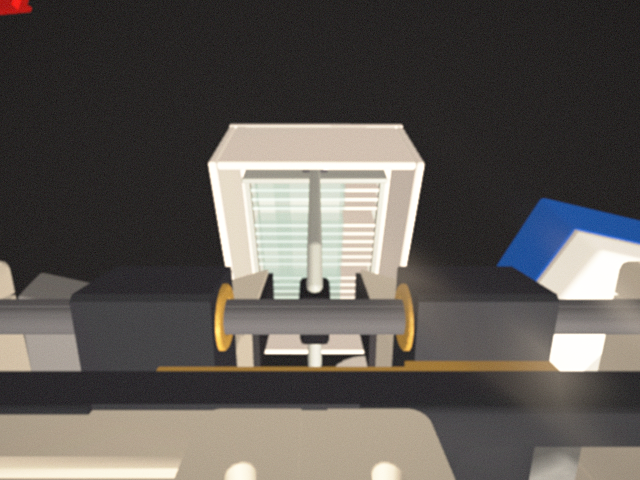

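Released: the fingers are clear either side of the grip at (315,310) and the rack is upright in the dish. Retreating straight back along the tool axis.

```bash

python3 -m handwheel '[{"tx":0,"ty":0,"tz":-0.6,"wx":0,"wy":0,"wz":0,"claw":0.4},{"tx":0,"ty":0,"tz":-1.6,"wx":0,"wy":0,"wz":0,"claw":0.4},{"tx":0,"ty":0,"tz":-3,"wx":0,"wy":0,"wz":0,"claw":0.4},{"tx":0,"ty":0,"tz":-5,"wx":0,"wy":0,"wz":0,"claw":0.4},{"tx":0,"ty":0,"tz":-7.5,"wx":0,"wy":0,"wz":0,"claw":0.4},{"tx":0,"ty":0,"tz":-10,"wx":0,"wy":0,"wz":0,"claw":0.4},{"tx":0,"ty":0,"tz":-12.5,"wx":0,"wy":0,"wz":0,"claw":0.4},{"tx":0,"ty":0,"tz":-14,"wx":0,"wy":0,"wz":0,"claw":0.4},{"tx":0,"ty":0,"tz":-14,"wx":0,"wy":0,"wz":0,"claw":0.4},{"tx":0,"ty":0,"tz":-14,"wx":0,"wy":0,"wz":0,"claw":0.4}]'; python3 f.py
python3 - <<'E'
from h import *
for n in("side","wrist"):
  K,Rm,t=pose(n); im,d=vision.get_image(n); cv2.imwrite(f"pics/{n}13.png",im); P=cloud(d,K,Rm,t)
  E=(P-[.5495,-.2963,0])@toolR(22.2,0)[:,:2]; ys,xs,z=E[...,0],E[...,1],P[...,2]
  for sx in(-1,1):
    for lo in np.arange(-.055,.056,.022):
      m=(xs*sx>.028)&(xs*sx<.044)&(ys>lo)&(ys<lo+.022)&(z>.02)&(z<.05)
      if m.sum()>8: print(n,sx,round(lo+.011,3),m.sum(),np.percentile(z[m],[50,90,97]).round(4))
b=cv2.imread("pics/side13.png")[130:400,260:520]
cv2.imwrite("pics/side13z.png",cv2.resize(b,None,fx=2.2,fy=2.2,interpolation=2))
E
python3 fit.py
```

```text
clock: 23.0
position: [0.5203, -0.2259, 0.2472]
ee_rot: [1.582, 2.357, -0.278]
force: [0.1, -0.7, -1.2]
width: 0.401
pos [ 0.5192 -0.2266  0.2452] xs -3.1 mm  F xs,ys,z 0.16 0.37 -0.38 T [ 0.329  0.17  -0.009] w 37.0 t 23.2
side 1 -0.044 22 [0.035  0.046  0.0478]
side 1 -0.022 33 [0.0347 0.039  0.0407]
side 1 -0.0 34 [0.0335 0.0382 0.039 ]
side 1 0.022 34 [0.0338 0.0381 0.044 ]
side 1 0.044 32 [0.0348 0.0418 0.0456]
side 1 0.066 22 [0.0327 0.0466 0.0492]
wrist -1 -0.044 309 [0.0327 0.0396 0.0421]
wrist -1 -0.022 245 [0.031  0.0361 0.0365]
wrist -1 -0.0 312 [0.0313 0.0361 0.0367]
wrist -1 0.022 251 [0.0321 0.0363 0.037 ]
wrist -1 0.044 311 [0.0333 0.0415 0.0426]
wrist -1 0.066 207 [0.0356 0.0469 0.049 ]
wrist 1 -0.044 193 [0.0336 0.0397 0.0413]
wrist 1 -0.022 165 [0.0324 0.0362 0.0366]
wrist 1 -0.0 197 [0.0323 0.0361 0.0365]
wrist 1 0.022 159 [0.0331 0.0365 0.0371]
wrist 1 0.044 203 [0.0341 0.0416 0.0422]
wrist 1 0.066 209 [0.0359 0.0474 0.0493]
top 782.0 [394 200  43  46 782]
side 2863.0 [ 362  286   71   62 2829]
['top'] [ 0.5539 -0.2984] 21.29 1.3293
['side'] [ 0.5522 -0.2976] 20.75 0.0568
['top', 'side'] [ 0.5527 -0.2976] 21.97 1.3886
```

View pics/side13z.png

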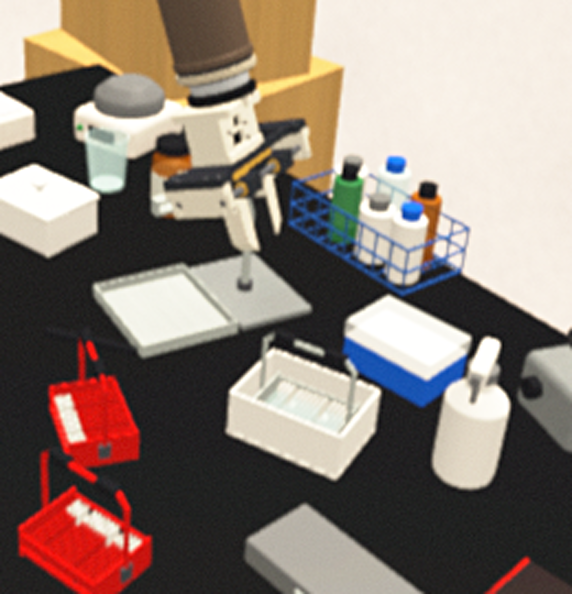

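View pics/wrist13.png

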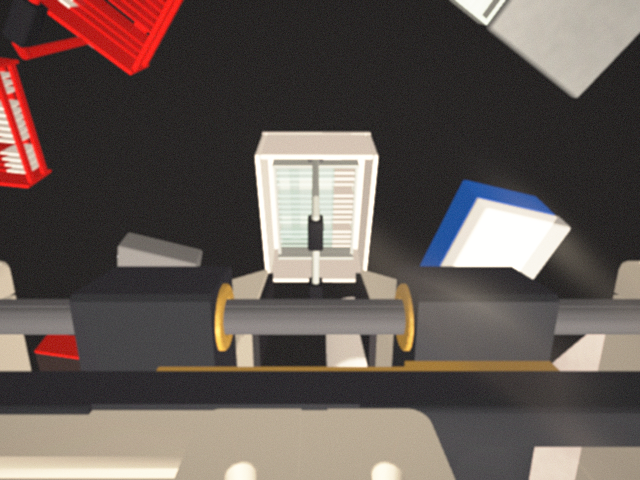

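The rack is level on the dish floor and the side fit shows the dish unmoved. The robot is clear, so I'm handing in.

```bash
python3 -c "
from cell import arm,sensors
print(arm.sign_off(), sensors.observe()['clock'])"
```

```text
the job is handed in; nothing more can be done
the job is handed in; nothing more can be done
```

The steel rack is off the hook and standing upright on the floor of the open white dish. I handed the job in at about 23 s of the 70 s allowed.

- **Unhooking:** I gripped the bail's +y grip with the gripper leaning clear of the post and took up the rack's weight, about 2.6 N. I then pressed the bail back: the keeper gave at about 2 N, and the cheeks stopped it about 6 mm further on at about 5 N. From there I lifted 29 mm and drew back 92 mm. Average sideways force stayed below 6 N, well under the 14 N limit.
- **Placing:** I turned the rack to match the dish and lowered it inside in small steps. The last half-millimetre step pressed the rack on the floor with about 10 N before I backed it off; about 4 N was still on it when I opened.
- **Last checks:** The rack is level, and its rim height matches standing on the 4 mm floor. The gripper reads no outside force beyond noise.
- **Dish position:** The side camera puts the dish centre where it was before, though its fitted angle read 1.9° lower. I put that down to the rack now showing in the outline.
- **Failed check:** The final top-camera fit of the dish was no use because the arm hid part of it, so "dish not moved" rests on the side view alone. I did not re-measure the other things on the bench; in the last pictures they look to be where they were.

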